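# Find the gap with spacers of increasing thickness

### The arm

A 7-joint arm with a two-finger parallel gripper is mounted at the origin on a cart in front of the work surface, level with it; the furniture and walls round the work are solid. World frame = base frame: x ahead of the robot, y to its left, z up, the work surface at z = 0. Lengths are in m, angles in degrees, forces in N, time in s.
With the tool pointing down it reaches from about 0.425 to 0.875 m from the base axis. Payload 4.7 kg.
Tool frame: the origin (TCP) lies midway between the tips of the shut fingers; the grasp point (between the pads) lies 19 mm behind it; z points along the fingers, y is the line along which they close (so a half turn about z gives the same grasp; the last joint's range is limited). The gripper opens to 87 mm and grips with 3 to 60 N. Pads are 19 mm wide; open, the fingers measure 117 mm over their backs; the gripper's body (75 mm by 190 mm) begins 51 mm behind the grasp point.
Start: joints at [66.813, 18.392, -4.016, 83.108, 1.295, 78.541, -3.26], TCP at [0.264, -0.594, 0.223] pointing down, gripper open.
Joint ranges: [-163.93, 163.93], [-17.29, 119.83], [-79.2, 71.16], [3.27, 140.29], [-89.18, 269.18], [5.43, 117.66], [-154.24, 154.24]. Speed limits (degrees/s): [147.25, 147.25, 180, 180, 180, 180, 180].

### API

Orientations are given as [roll, pitch, yaw] about the fixed x, y, z axes, in that order (R = Rz(yaw) Ry(pitch) Rx(roll)).
In Python, from cell import env gives the robot as it stands. The module is installed in compiled form; this text tells all that it offers.
- The arm moves only by the tool send_rows, never from a script. Its argument "series" is a list of rows, each an object with "travel": the shift along the tool's x, y, z in cm, a list of three; "dr": the turn, a rotation vector about the tool's x, y, z in degrees, a list of three; "claw": the finger opening in cm, from 0 to 8.7. In form: [{"travel": [tx, ty, tz], "dr": [wx, wy, wz], "claw": claw}, ...]. A call has 1 to 12 rows; each row is the pose to reach, as a shift and turn from the pose commanded when the call began, along the tool's axes at that moment; what a row does not reach only later rows make up. A row lasts 1/12 s, in which the tool goes at most 41.7 mm and 7.16 degrees, less where a joint would pass 70% of its speed; a pose out of reach is approached as far as the arm can. A call with a gripper value outside its range is refused whole. The fingers move at their own pace and stop on an object; "grip_force" is the grip in N (left out, the last holds). Time passes only in rows, so rows that repeat a pose let the fingers close. It gives the time, the measured TCP pose, the force and the opening at its end, in the units of the state.
- env.get_obs(): the state, without advancing time (a new reading comes with each control period).
- env.read_camera(name): name is "scene" or "top"; returns the picture (420x560x3 uint8, blue, green, red); there is no depth.
- env.calibration(name): a dict with "fx", "fy", "cx", "cy" (pixels), "cam_to_world" (4x4, takes a point from camera to world coordinates). Camera axes: x right, y down, z forward; pixel columns grow to the right and rows downward; lengths in m; the calibration is good to about 2 mm. A picture is of the moment at which its call begins. calibration takes no time and is no camera call.
- env.sign_off(): hands the job in, once; it reports no verdict.
The state is a dict: "time_s": time; "qpos": joint angles; "joint_velocities": joint speeds; "effort": joint torques, N m; "tool_pos": TCP position; "tool_rot": TCP orientation; "force": force on the tool from outside, world axes, zero at the start; "wrist_torque": the same for the moment, N m; "grip_width": finger opening in m.
Only numpy, scipy, OpenCV 4.12 (cv2) and the standard library are available. Lean on these libraries where they do the work, as an engineer would, in place of code of your own. Each camera call takes 0.05 s, during which the arm holds its last target. There are 200 camera calls.

### The job

The thin white-topped spacer standing in the tilted gap gauge is too loose to move its needle: put it back on the sloping rack, leaning like the others, and let go of it. Then try the next thicker one (yellow top) in the gap, pushed fully home and released; if the needle does not come to rest in the green, lean that one back on the rack too and push the thickest (red top) fully home instead. Finish with the needle in the green, the fitting spacer fully home, the other two on the rack, and the loose jar, tape roll and bearing left alone.

Things in the scene. Friction and masses are not known exactly. Their poses are not given: they have to be found in the camera images.
- thin_spacer: Aluminium plate 10 mm thick, 88 wide, 110 long, about 0.18 kg; top 28 mm white; 1 black dot(s). Origin: middle of the foot edge of its lower face (the one it leans on); x through the thickness (mid-plane x = 5 mm), y along the width, z up the plate, foot 0 to coloured end 110 mm. At the start it stands loose in the gauge's gap, leaning on the near jaw.
- middle_spacer: Aluminium plate 15 mm thick, 88 wide, 110 long, about 0.26 kg; top 28 mm yellow; 2 black dot(s). Origin: middle of the foot edge of its lower face (the one it leans on); x through the thickness (mid-plane x = 7.5 mm), y along the width, z up the plate, foot 0 to coloured end 110 mm. At the start it leans on the rack in one of the two end places.
- thick_spacer: Aluminium plate 20 mm thick, 88 wide, 110 long, about 0.34 kg; top 28 mm red; 3 black dot(s). Origin: middle of the foot edge of its lower face (the one it leans on); x through the thickness (mid-plane x = 10 mm), y along the width, z up the plate, foot 0 to coloured end 110 mm. At the start it leans on the rack in the other end place.
- seat: Fixed near jaw (45 mm tall along z, 14 thick, 100 wide) and ledge of the gauge, aluminium. Origin: middle of the corner where jaw face meets ledge. z up the jaw face, leaning 30 degrees from vertical towards the robot; x across the gap, away from the robot and up; y left. A spacer is fully home when its frame coincides with this one: foot on the ledge, leaning on the jaw. No stops sideways.
- gauge: The gauge's dark fixed base, 150 x 110 mm; origin on the bench, 15 mm nearer the robot than its centre. Across from the seat is a steel sprung jaw: gap at rest unknown, 11 to 18.5 mm; gives way up to 8 mm at 2 to 6 N; its top 22 mm (seat z = 25 to 47 mm) is a lead-in that widens the gap by 10 mm. Pushing a spacer in takes up to 15 N. Grey housing and dial behind it, up to 125 mm high.
- needle (a joint): Black needle on the gauge's white 62 mm dial, geared to the sprung jaw: 0 rad at rest, 0.2 rad clockwise for each mm that a spacer pushes the jaw back. The dial's arc is grey below 0.12 rad, green from 0.12 to 1.22, red above (stop at 1.6).
- rack_seat: Grey fixed sloping rack, 306 mm long, three places at y = -98, 0 (empty at first), 98 mm. Origin: middle of the corner of rest board and ledge, 30 mm above the bench; z up the board, leaning 30 degrees from vertical to the robot; x away from board and robot; y left. Board 55 mm tall; ledge 34 mm deep, 4 mm lip; end cheeks at y = +-150 mm. A leaning spacer has its axes parallel, origin at x = z = 0.
- grease_jar: White plastic jar with a blue lid, 64 mm wide, 72 mm tall, standing loose on the bench; origin at the centre of its underside. A bystander.
- tape_roll: Black roll of tape, 94 mm wide, 20 mm high, lying loose on the bench; origin at the centre of its underside. A bystander.
- bearing: Steel ball bearing, 68 mm wide, 20 mm high, lying loose on the bench behind the work; origin at the centre of its underside. A bystander.

How it is judged (in metres and radians):
On the way, in this order (a step that is already met when the one before it is completed fails the run):
1. the thin white-topped spacer leans on the rack and is let go (z of thin_spacer in the frame of rack_seat between -0.004 and 0.006 m and y of thin_spacer in the frame of rack_seat between -0.12 and 0.12 m and x of thin_spacer in the frame of rack_seat between -0.004 and 0.012 m and angle between the z axis of thin_spacer and the z axis of rack_seat, either way round below 0.2 rad and linear speed of thin_spacer below 0.02 m/s and contact force between the fingers and thin_spacer below 0.1 N), for 0.2 s.
2. the yellow-topped spacer has been pushed fully home in the gap and let go (z of middle_spacer in the frame of seat between -0.003 and 0.003 m and y of middle_spacer in the frame of seat between -0.02 and 0.02 m and x of middle_spacer in the frame of seat between -0.004 and 0.01 m and angle between the z axis of middle_spacer and the z axis of seat, either way round below 0.08 rad and contact force between the fingers and middle_spacer below 0.1 N), for 0.2 s.
At the end, for the whole second after the job is handed in: Needle in the green (0.08 to 1.26 rad); the yellow- or red-topped spacer fully home in the gap (foot within 3 mm of the ledge, 20 mm of the middle, 0.08 rad of the slope); the other two lean on the rack, foot on its ledge, within 120 mm of its middle; all released and at rest (all of step 1 and value of joint needle between 0.08 and 1.26 rad and linear speed of each of middle_spacer, thick_spacer below 0.02 m/s and ((z of middle_spacer in the frame of seat between -0.003 and 0.003 m and y of middle_spacer in the frame of seat between -0.02 and 0.02 m and x of middle_spacer in the frame of seat between -0.004 and 0.01 m and angle between the z axis of middle_spacer and the z axis of seat, either way round below 0.08 rad and contact force between the fingers and middle_spacer below 0.1 N and z of thick_spacer in the frame of rack_seat between -0.004 and 0.006 m and y of thick_spacer in the frame of rack_seat between -0.12 and 0.12 m and x of thick_spacer in the frame of rack_seat between -0.004 and 0.012 m and angle between the z axis of thick_spacer and the z axis of rack_seat, either way round below 0.2 rad and linear speed of thick_spacer below 0.02 m/s and contact force between the fingers and thick_spacer below 0.1 N) or (z of thick_spacer in the frame of seat between -0.003 and 0.003 m and y of thick_spacer in the frame of seat between -0.02 and 0.02 m and x of thick_spacer in the frame of seat between -0.004 and 0.01 m and angle between the z axis of thick_spacer and the z axis of seat, either way round below 0.08 rad and contact force between the fingers and thick_spacer below 0.1 N and z of middle_spacer in the frame of rack_seat between -0.004 and 0.006 m and y of middle_spacer in the frame of rack_seat between -0.12 and 0.12 m and x of middle_spacer in the frame of rack_seat between -0.004 and 0.012 m and angle between the z axis of middle_spacer and the z axis of rack_seat, either way round below 0.2 rad and linear speed of middle_spacer below 0.02 m/s and contact force between the fingers and middle_spacer below 0.1 N))); the robot touches nothing.
It fails at once if the jar is pushed more than 30 mm from its place (distance of grease_jar from where it was at the start of the episode above 0.03 m).
It fails at once if the tape roll is pushed more than 30 mm from its place (distance of tape_roll from where it was at the start of the episode above 0.03 m).
It fails at once if the bearing is pushed more than 30 mm from its place (distance of bearing from where it was at the start of the episode above 0.03 m).
It also fails if it takes over 72 s, if anything falls off the work surface, if the arm or the gripper's body presses on something with over 40 N, if the wrist force passes 120 N, or if a joint passes its speed limit or range.

## Working session

There is one attempt and no reset: what is moved stays moved. The work goes in short steps, Python scripts to look and compute and a tool call to move; the robot and the scene stay as the last step left them, time stands still between calls to the robot, and variables do not carry over. Pictures are saved under pics/ and viewed, on a budget of 10 in all, crops included, one or two more only if the job needs it, and the job is handed in when it is done.

Besides the shell and the picture viewer there is one more tool, called after "Call:" by a JSON object that holds its "api" and its "payload", one argument or row to a line. send_rows: Moves the arm, as the interface text tells. Its arguments: {"type":"object","properties":{"series":{"type":"array"},"grip_force":{"type":"number"}},"required":["series"]}

```bash
mkdir -p pics; ls
python3 - <<'E'
from cell import env
import cv2,numpy as np
for n in("scene","top"):
    im=env.read_camera(n); cv2.imwrite(f"pics/{n}0.png",im); c=env.calibration(n); print(n,c['fx'],c['fy'],c['cx'],c['cy'],np.round(c['cam_to_world'],4).tolist())
print(env.get_obs())
E
```

```text
pics
scene 457.21518140583095 457.21518140583095 277.6585449315063 208.8835512229675 [[-0.6624, -0.3239, 0.6755, -0.0631], [-0.7491, 0.2907, -0.5952, 0.5856], [-0.0036, -0.9003, -0.4352, 0.4977], [0.0, 0.0, 0.0, 1.0]]
top 448.84687001762 448.84687001762 283.02468050022236 200.09628438679647 [[0.0241, -0.988, 0.1526, 0.4124], [-0.9996, -0.0215, 0.0186, 0.008], [-0.0151, -0.153, -0.9881, 1.0707], [0.0, 0.0, 0.0, 1.0]]
{'time_s': 0.1, 'qpos': array([66.81493823, 18.43429033, -4.0143972 , 83.1679697 ,  1.29455067,
       78.54062599, -3.25987393]), 'joint_velocities': array([ 0.0005397 , -0.10394108,  0.01237569, -0.03536085,  0.00758845,
        0.04923342,  0.10000665]), 'effort': array([-9.13360218e-04, -4.92569518e+01, -4.06090133e-01, -3.13396811e+01,
       -6.40881155e-02,  3.94369033e-02,  9.84143821e-05]), 'tool_pos': array([ 0.26405073, -0.59340977,  0.22157614]), 'tool_rot': array([-1.79902315e+02,  5.37767927e-03,  2.39936222e+01]), 'force': array([-0.03040065, -0.25618586, -0.22641736]), 'wrist_torque': array([ 0.00987273, -0.01737261, -0.0252829 ]), 'grip_width': 0.08714014380274011}
```

View pics/scene0.png

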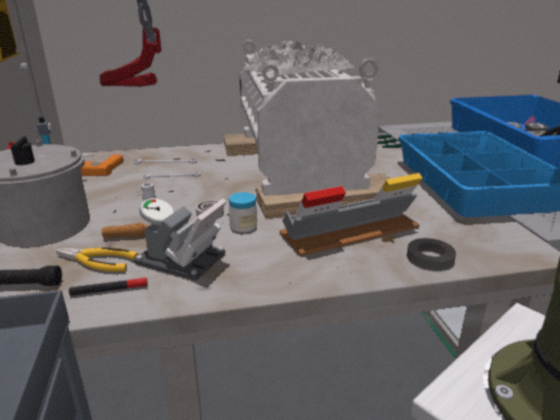

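View pics/top0.png

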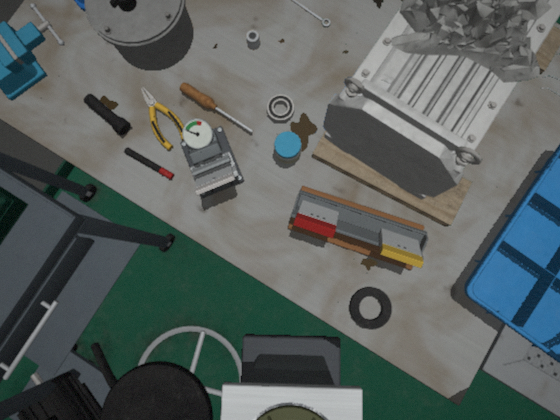

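Run:
```python
import cv2,numpy as np
s=cv2.imread("pics/scene0.png");t=cv2.imread("pics/top0.png")
def c(im,x,y,w,h): return cv2.resize(im[y:y+h,x:x+w],(400,300),interpolation=cv2.INTER_CUBIC)
m=np.vstack([np.hstack([c(s,135,195,100,75),c(t,170,120,100,75)]),np.hstack([c(s,276,165,152,114),c(t,284,175,152,114)])])
cv2.imwrite("pics/m1.png",m)
```

```text
(no output)
```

View pics/m1.png

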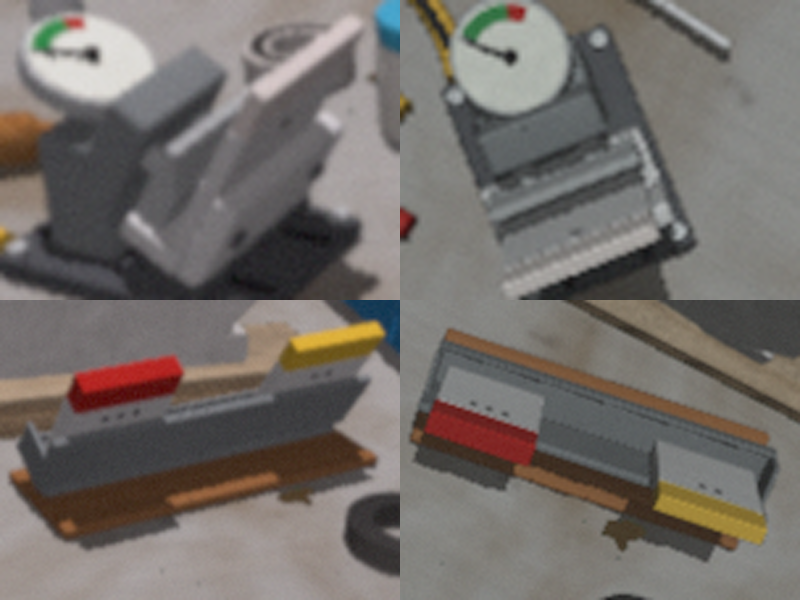

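```bash
cat > h.py <<'E'
import numpy as np,cv2
from cell import env
from scipy.spatial.transform import Rotation as R
def ray(n,u,v):
    c=env.calibration(n);T=np.array(c['cam_to_world'])
    return T[:3,3],T[:3,:3]@np.array([(u-c['cx'])/c['fx'],(v-c['cy'])/c['fy'],1])
def onz(n,u,v,z):
    o,d=ray(n,u,v);return o+d*(z-o[2])/d[2]
def tri(a,b):
    o1,d1=ray('scene',*a);o2,d2=ray('top',*b)
    s=np.linalg.lstsq(np.c_[d1,-d2],o2-o1,rcond=None)[0]
    p,q=o1+s[0]*d1,o2+s[1]*d2
    return (p+q)/2,np.linalg.norm(p-q)
def proj(n,p):
    c=env.calibration(n);T=np.array(c['cam_to_world']);q=T[:3,:3].T@(np.array(p)-T[:3,3])
    return np.array([c['fx']*q[0]/q[2]+c['cx'],c['fy']*q[1]/q[2]+c['cy']])
E
python3 - <<'E'
from h import *
np.set_printoptions(precision=4,suppress=True)
t=cv2.imread("pics/top0.png");s=cv2.imread("pics/scene0.png")
for nm,lo,hi in(("red",(0,150,70),(6,255,255)),("yel",(18,120,100),(32,255,255))):
    for n,im,box in(("top",t,(284,175,152,114)),("scene",s,(276,165,152,70))):
        x,y,w,h=box;hsv=cv2.cvtColor(im[y:y+h,x:x+w],cv2.COLOR_BGR2HSV)
        m=cv2.inRange(hsv,lo,hi)
        if nm=="red": m|=cv2.inRange(hsv,(174,150,70),(180,255,255))
        c=max(cv2.findContours(m,cv2.RETR_EXTERNAL,cv2.CHAIN_APPROX_NONE)[0],key=cv2.contourArea)
        q=cv2.approxPolyDP(c,3,True)[:,0]+[x,y]
        print(nm,n,q.tolist())
        if n=="top":
            print([np.round(onz(n,*p,.1253),4).tolist() for p in q])
for a,b in (((135+262/4,195+105/4),(196.75,194.5)),((135+362/4,195+30/4),(235,178.75)),((135+250/4,195+97/4),(195.75,192)),((135+356/4,195+16/4),(233.75,175.5))):
    print(tri(a,b))
x=s[190:285,130:235];y=t[110:215,165:265]
cv2.imwrite("pics/g.png",np.hstack([cv2.resize(x,(400,int(95*400/105)),interpolation=cv2.INTER_LANCZOS4)[:361],cv2.resize(y,(400,420),interpolation=cv2.INTER_LANCZOS4)[59:]]))
E
```

```text
red top [[297, 214], [294, 225], [333, 236], [334, 225]]
[[0.5292, -0.0046, 0.1253], [0.5057, 0.0013, 0.1253], [0.4844, -0.0811, 0.1253], [0.5076, -0.0831, 0.1253]]
red scene [[344, 191], [336, 187], [305, 193], [302, 201], [305, 206], [341, 199]]
yel top [[382, 244], [380, 254], [421, 266], [421, 257]]
[[0.47, -0.1836, 0.1253], [0.4491, -0.1793, 0.1253], [0.4263, -0.2638, 0.1253], [0.4449, -0.2642, 0.1253]]
yel scene [[421, 176], [414, 173], [386, 179], [382, 187], [386, 191], [415, 185]]
(array([0.5671, 0.2115, 0.1256]), np.float64(0.001833499604977765))
(array([0.6035, 0.1311, 0.1245]), np.float64(0.002127413420745879))
(array([0.5723, 0.2137, 0.1282]), np.float64(0.0026463848371153795))
(array([0.6084, 0.1322, 0.1309]), np.float64(0.0004096470410225252))
```

Run:
```python
from h import *
np.set_printoptions(precision=4,suppress=True)
P=[onz('top',*p,.1253)[:2] for p in((293.9,228.2),(334.5,237.7),(380.9,254.0),(421.9,267.3))]
print(np.array(P)); r=(P[0]+P[1])/2;y=(P[2]+P[3])/2;d=r-y
yaw=np.degrees(np.arctan2(-d[0],d[1]));print("len",np.linalg.norm(d),"yaw",yaw)
for z in(.0,.012):
    a,b=[onz('top',*p,z)[:2] for p in((302.2,186.4),(423.8,227.05))];e=a-b;print("brown",a,b,np.linalg.norm(e),np.degrees(np.arctan2(-e[0],e[1])))
yaw=-17.
def frame(m,yaw,t): # m end-edge mid xy of lower face
    f=np.array([np.cos(np.radians(yaw)),np.sin(np.radians(yaw))]);o=np.r_[m+.055*f,.03]
    Rm=R.from_euler('xyz',[0,-30,yaw],degrees=True).as_matrix()
    return o,Rm
m=(r+y)/2
o,Rm=frame(m,yaw,0);print("rack",o); 
g,Rg=frame(np.array([.5853,.1713]),24.3,0);print("gauge",g)
for n in("scene","top"):
    im=cv2.imread(f"pics/{n}0.png");S=4;x0,y0,w,h=dict(scene=(276,165,152,100),top=(284,175,152,100))[n]
    tiles=[]
    for (x0,y0) in ((x0,y0),dict(scene=(120,190),top=(160,110))[n]):
        im2=cv2.resize(im[y0:y0+75,x0:x0+100] if x0<200 else im[y0:y0+114,x0:x0+152],(400,300),interpolation=cv2.INTER_CUBIC);k=4 if x0<200 else 400/152
        for (o_,R_,yy,t) in((o,Rm,.098,.02),(o,Rm,-.098,.015),(g,Rg,0,.01)):
            q=[proj(n,o_+R_@np.array([a,yy+b,c])) for a,b,c in((0,.044,.11),(0,-.044,.11),(t,-.044,.11),(t,.044,.11),(0,.044,.11),(0,.044,.082),(0,-.044,.082),(t,-.044,.082),(t,.044,.082))]
            q=((np.array(q)+.5-[x0,y0])*k).round().astype(int);cv2.polylines(im2,[q[:,None]],False,(255,0,255),1)
        tiles.append(im2)
    globals()[n]=np.hstack(tiles)
cv2.imwrite("pics/ov.png",np.vstack([scene,top]))
```

```text
[[ 0.4989  0.0014]
 [ 0.4809 -0.0843]
 [ 0.4491 -0.1811]
 [ 0.4237 -0.2656]]
len 0.1895930362100068 yaw -16.382379737928474
brown [ 0.6124 -0.0176] [ 0.5202 -0.3085] 0.30524997493051276 -17.582006550785128
brown [ 0.6101 -0.0173] [ 0.519 -0.305] 0.30182883735193605 -17.58200655078512
rack [ 0.5158 -0.1485  0.03  ]
gauge [0.6354 0.1939 0.03  ]
```

View pics/ov.png

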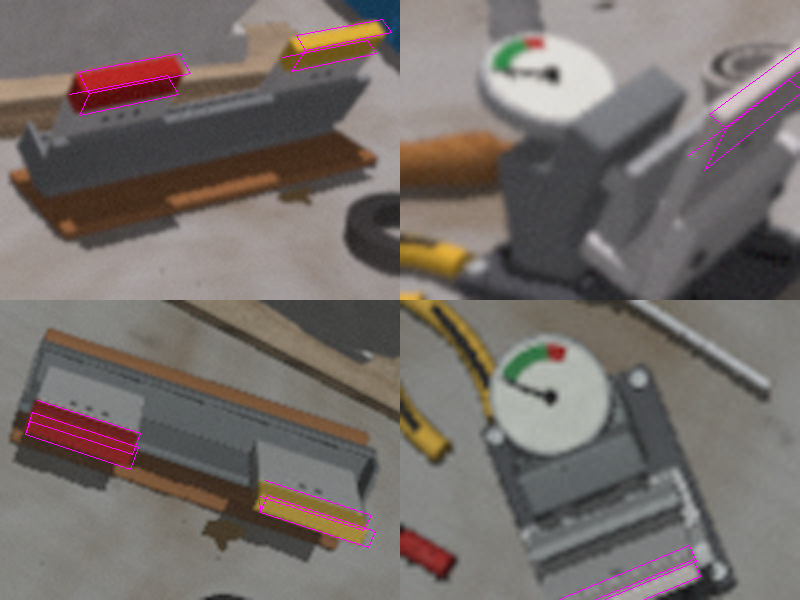

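```bash
cat >> h.py <<'E'
FR={'g':(np.array([.6354,.1939,.03]),24.3),'r':(np.array([.5158,-.1485,.03]),-17.)}
def fr(k):
    o,y=FR[k];return o,R.from_euler('xyz',[0,-30,y],degrees=True).as_matrix()
def obs():
    s=env.get_obs();return s,np.array(s['tool_pos']),R.from_euler('xyz',s['tool_rot'],degrees=True).as_matrix()
def pose(k,p):
    o,M=fr(k);return o+M@np.array(p),np.c_[M[:,1],M[:,0],-M[:,2]]
def delta(p0,R0,p,Rt):
    return (R0.T@(p-p0)*100).round(2),R.from_matrix(R0.T@Rt).as_rotvec(degrees=True).round(1)
def plan(*seq):   # seq of (k,p) poses: successive deltas
    s,p,M=obs()
    for k,q in seq:
        t=pose(k,q) ; print(k,q,t[0].round(3),*[list(map(float,v)) for v in delta(p,M,*t)]); p,M=t
def where(k):
    s,p,M=obs();o,F=fr(k)
    print(k,'tcp',(F.T@(p-o)*1000).round(1),'rot err',R.from_matrix(pose(k,(0,0,0))[1].T@M).as_rotvec(degrees=True).round(2),'F in frame',(F.T@np.array(s['force'])).round(1),'w',round(s['grip_width']*1000,1),'t',round(s['time_s'],2),'q',np.array(s['qpos']).round(0))
E
python3 - <<'E'
from h import *
plan(('r',(.005,0.02,.28)),('g',(.005,0,.2)),('g',(.005,0,.116)),('g',(.005,0,.066)))
E
```

```text
r (0.005, 0.02, 0.28) [ 0.392 -0.09   0.275] [32.16, -40.83, -5.27] [-28.2, 12.8, -47.9]
g (0.005, 0, 0.2) [0.548 0.155 0.206] [27.93, 3.3, 9.9] [-0.0, 20.7, -35.8]
g (0.005, 0, 0.116) [0.586 0.172 0.133] [-0.0, 0.0, 8.4] [0.0, 0.0, 0.0]
g (0.005, 0, 0.066) [0.609 0.182 0.09 ] [-0.0, -0.0, 5.0] [0.0, 0.0, 0.0]
```

Call:
{"api": "send_rows", "payload": {
  "series": [
    {"travel":[3,-3.3,-0.6],"dr":[-2.5,1.1,-4.2],"claw":3.5},
    {"travel":[6,-6.6,-1.2],"dr":[-5,2.2,-8.4],"claw":3.5},
    {"travel":[9,-9.9,-1.8],"dr":[-7.5,3.3,-12.6],"claw":3.5},
    {"travel":[12,-13.2,-2.4],"dr":[-10,4.4,-16.8],"claw":3.5},
    {"travel":[15,-16.5,-3],"dr":[-12.5,5.5,-21],"claw":3.5},
    {"travel":[18,-19.8,-3.6],"dr":[-15,6.6,-25.2],"claw":3.5},
    {"travel":[21,-23.1,-4.2],"dr":[-17.5,7.7,-29.4],"claw":3.5},
    {"travel":[24,-26.4,-4.8],"dr":[-20,8.8,-33.6],"claw":3.5},
    {"travel":[27,-29.7,-5.4],"dr":[-22.5,9.9,-37.8],"claw":3.5},
    {"travel":[30,-33,-6],"dr":[-25,11,-42],"claw":3.5},
    {"travel":[33,-36.3,-6.6],"dr":[-27,12,-46],"claw":3.5},
    {"travel":[35.6,-39.2,-7],"dr":[-28.2,12.8,-47.9],"claw":3.5}
  ]
}}

```text
time_s: 1.1
tool_pos: [0.4446, -0.2166, 0.1789]
tool_rot: [155.4, -3.9, 71.9]
force: [1.6, 0.1, 0.1]
grip_width: 0.035
```

Run:
```python
from h import *
where('r');plan(('g',(.005,0,.2)),('g',(.005,0,.116)))
```

```text
r tcp [ 32.7 -85.9 153. ] rot err [5.39 2.95 2.79] F in frame [ 1.3  0.5 -0.7] w 35.0 t 1.1 q [ 16. -17.  11. 128.  -6.  45.  11.]
g (0.005, 0, 0.2) [0.548 0.155 0.206] [38.58, -1.52, -0.76] [-3.7, 16.1, -39.4]
g (0.005, 0, 0.116) [0.586 0.172 0.133] [-0.0, 0.0, 8.4] [0.0, 0.0, 0.0]
```

Call:
{"api": "send_rows", "payload": {
  "series": [
    {"travel":[3.5,-0.2,-0.5],"dr":[-0.3,1.4,-3.5],"claw":3.5},
    {"travel":[7,-0.3,-1],"dr":[-0.6,2.8,-7],"claw":3.5},
    {"travel":[10.5,-0.5,-1.5],"dr":[-1,4.2,-10.5],"claw":3.5},
    {"travel":[14,-0.6,-1.5],"dr":[-1.3,5.6,-14],"claw":3.5},
    {"travel":[17.5,-0.7,-1.5],"dr":[-1.6,7,-17.5],"claw":3.5},
    {"travel":[21,-0.8,-1.5],"dr":[-2,8.5,-21],"claw":3.5},
    {"travel":[24.5,-1,-1.5],"dr":[-2.3,10,-24.5],"claw":3.5},
    {"travel":[28,-1.1,-1.5],"dr":[-2.7,11.5,-28],"claw":3.5},
    {"travel":[31.5,-1.3,-1.3],"dr":[-3,13,-31.5],"claw":3.5},
    {"travel":[35,-1.4,-1],"dr":[-3.4,14.5,-35.5],"claw":3.5},
    {"travel":[38.6,-1.5,-0.8],"dr":[-3.7,16.1,-39.4],"claw":3.5},
    {"travel":[38.6,-1.5,-0.8],"dr":[-3.7,16.1,-39.4],"claw":3.5}
  ]
}}

```text
time_s: 2.1
tool_pos: [0.5482, 0.1602, 0.2063]
tool_rot: [150.1, -0.1, 114.7]
force: [-0.1, 0.4, 0.9]
grip_width: 0.035
```

Run:
```python
from h import *
where('g');plan(('g',(.005,0,.13)),('g',(.005,0,.066)))
```

```text
g tcp [  7.3   5.2 199.4] rot err [ 0.14  0.33 -0.28] F in frame [0.5 0.4 0.7] w 35.0 t 2.1 q [  0. -11. -15. 121. -12.  40.  17.]
g (0.005, 0, 0.13) [0.58  0.169 0.145] [-0.55, -0.22, 6.93] [-0.1, -0.3, 0.3]
g (0.005, 0, 0.066) [0.609 0.182 0.09 ] [-0.0, -0.0, 6.4] [0.0, 0.0, 0.0]
```

Call:
{"api": "send_rows", "payload": {
  "series": [
    {"travel":[-0.3,-0.1,2],"dr":[0,-0.2,0.1],"claw":3.5},
    {"travel":[-0.5,-0.2,4],"dr":[-0.1,-0.3,0.3],"claw":3.5},
    {"travel":[-0.5,-0.2,6],"dr":[-0.1,-0.3,0.3],"claw":3.5},
    {"travel":[-0.5,-0.2,7.5],"dr":[-0.1,-0.3,0.3],"claw":3.5},
    {"travel":[-0.5,-0.2,9],"dr":[-0.1,-0.3,0.3],"claw":3.5},
    {"travel":[-0.5,-0.2,10.5],"dr":[-0.1,-0.3,0.3],"claw":3.5},
    {"travel":[-0.5,-0.2,11.5],"dr":[-0.1,-0.3,0.3],"claw":3.5},
    {"travel":[-0.5,-0.2,12.4],"dr":[-0.1,-0.3,0.3],"claw":3.5},
    {"travel":[-0.5,-0.2,13.2],"dr":[-0.1,-0.3,0.3],"claw":3.5},
    {"travel":[-0.5,-0.2,13.2],"dr":[-0.1,-0.3,0.3],"claw":3.5}
  ]
}}

```text
time_s: 2.93
tool_pos: [0.6078, 0.1755, 0.089]
tool_rot: [150.2, -0.0, 113.7]
force: [-1.3, -0.3, -0.2]
grip_width: 0.0352
```

Run:
```python
from h import *
where('g')
s=env.read_camera("scene");t=env.read_camera("top")
cv2.imwrite("pics/a.png",np.hstack([cv2.resize(s[150:300,110:260],(400,400),interpolation=cv2.INTER_CUBIC),cv2.resize(t[90:240,140:290],(400,400),interpolation=cv2.INTER_CUBIC)]))
```

```text
g tcp [ 1.1 -5.4 67.5] rot err [ 0.22 -0.27  0.5 ] F in frame [-1.2  0.2  0.5] w 35.2 t 2.93 q [ -1.   6. -16. 121.  -5.  24.  11.]
```

View pics/a.png

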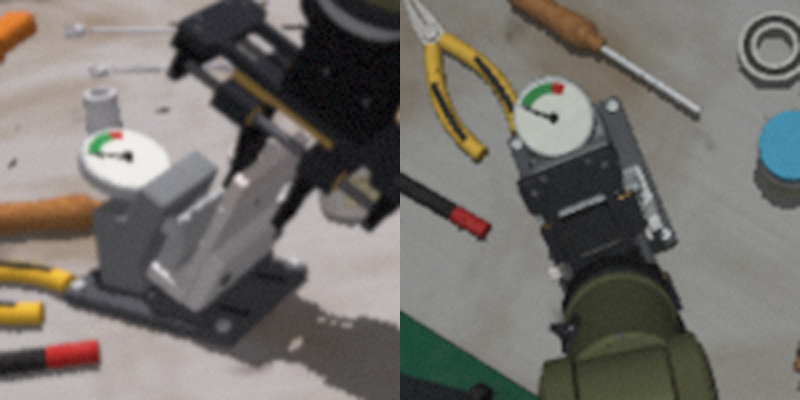

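Call:
{"api": "send_rows", "payload": {
  "series": [
    {"travel":[0.5,0.4,0.1],"dr":[0,0,0],"claw":3.5},
    {"travel":[0.5,0.4,0.1],"dr":[0,0,0],"claw":3.5},
    {"travel":[0.5,0.4,0.1],"dr":[0,0,0],"claw":3.5},
    {"travel":[0.5,0.4,0.1],"dr":[0,0,0],"claw":0.5},
    {"travel":[0.5,0.4,0.1],"dr":[0,0,0],"claw":0.5},
    {"travel":[0.5,0.4,0.1],"dr":[0,0,0],"claw":0.5},
    {"travel":[0.5,0.4,0.1],"dr":[0,0,0],"claw":0.5},
    {"travel":[0.5,0.4,0.1],"dr":[0,0,0],"claw":0.5},
    {"travel":[0.5,0.4,0.1],"dr":[0,0,0],"claw":0.5},
    {"travel":[0.5,0.4,0.1],"dr":[0,0,0],"claw":0.5},
    {"travel":[0.5,0.4,0.1],"dr":[0,0,0],"claw":0.5},
    {"travel":[0.5,0.4,0.1],"dr":[0,0,0],"claw":0.5}
  ],
  "grip_force": 25
}}

```text
time_s: 4.03
tool_pos: [0.6096, 0.1814, 0.0915]
tool_rot: [150.1, 0.0, 113.7]
force: [-3.0, -0.2, 1.7]
grip_width: 0.01
```

Run:
```python
from h import *
where('g')
```

```text
g tcp [ 5.9 -0.8 67.6] rot err [ 0.14 -0.3   0.5 ] F in frame [-1.6  1.   2.9] w 10.0 t 4.03 q [ -1.   6. -16. 121.  -4.  24.  10.]
```

```bash
cat >> h.py <<'E'
def pw(x,y,z,tilt,yaw):
    M=R.from_euler('xyz',[0,-tilt,yaw],degrees=True).as_matrix();return np.array([x,y,z]),np.c_[M[:,1],M[:,0],-M[:,2]]
def plan(*seq):
    s,p,M=obs()
    for q in seq:
        t=pose(q[0],q[1]) if isinstance(q[0],str) else pw(*q)
        print(q,t[0].round(3),*[list(map(float,v)) for v in delta(p,M,*t)]); p,M=t
E
python3 - <<'E'
from h import *
plan(('g',(.006,-.001,.165)),(.575,.02,.2,30,5),('r',(.08,0,.135)),('r',(.045,0,.1)),('r',(.012,0,.085)))
E
```

```text
('g', (0.006, -0.001, 0.165)) [0.565 0.161 0.176] [-0.07, -0.02, -9.74] [-0.1, 0.3, -0.5]
(0.575, 0.02, 0.2, 30, 5) [0.575 0.02  0.2  ] [-13.26, -3.06, -4.55] [0.0, -9.6, 16.7]
('r', (0.08, 0, 0.135)) [ 0.518 -0.149  0.187] [-16.34, -6.89, -2.47] [0.0, -11.0, 19.1]
('r', (0.045, 0, 0.1)) [ 0.505 -0.145  0.139] [0.0, -3.5, 3.5] [0.0, 0.0, 0.0]
('r', (0.012, 0, 0.085)) [ 0.485 -0.139  0.11 ] [-0.0, -3.3, 1.5] [0.0, 0.0, 0.0]
```

Call:
{"api": "send_rows", "payload": {
  "series": [
    {"travel":[0,0,-0.5],"dr":[0,0,0],"claw":0.5},
    {"travel":[0,0,-1.5],"dr":[0,0,0],"claw":0.5},
    {"travel":[0,0,-3],"dr":[0,0,0],"claw":0.5},
    {"travel":[0,0,-5],"dr":[0,0,0],"claw":0.5},
    {"travel":[0,0,-7],"dr":[0,0,0],"claw":0.5},
    {"travel":[0,0,-8.7],"dr":[0,0,0],"claw":0.5},
    {"travel":[0,0,-9.7],"dr":[0,0.3,-0.5],"claw":0.5}
  ]
}}

```text
time_s: 4.62
tool_pos: [0.5652, 0.1625, 0.1785]
tool_rot: [149.9, 0.1, 114.4]
force: [0.6, -0.1, -2.1]
grip_width: 0.0099
```

Call:
{"api": "send_rows", "payload": {
  "series": [
    {"travel":[-1.3,-0.3,-0.5],"dr":[0,-1,1.7],"claw":0.5},
    {"travel":[-4,-0.9,-1.4],"dr":[0,-3,5],"claw":0.5},
    {"travel":[-7,-1.6,-2.4],"dr":[0,-5,8.8],"claw":0.5},
    {"travel":[-10,-2.3,-3.4],"dr":[0,-7.2,12.6],"claw":0.5},
    {"travel":[-13.2,-3.1,-4.5],"dr":[0,-9.6,16.7],"claw":0.5}
  ]
}}

```text
time_s: 5.03
tool_pos: [0.5744, 0.0197, 0.1993]
tool_rot: [150.1, 0.0, 94.7]
force: [1.0, -0.1, -1.9]
grip_width: 0.01
```

Call:
{"api": "send_rows", "payload": {
  "series": [
    {"travel":[-3,-1.3,-0.5],"dr":[0,-2,3.5],"claw":0.5},
    {"travel":[-6,-2.5,-0.9],"dr":[0,-4,7],"claw":0.5},
    {"travel":[-9,-3.8,-1.4],"dr":[0,-6,10.5],"claw":0.5},
    {"travel":[-12,-5.1,-1.9],"dr":[0,-8,14],"claw":0.5},
    {"travel":[-14.8,-6.2,-2.3],"dr":[0,-10,17.5],"claw":0.5},
    {"travel":[-16.3,-6.9,-2.5],"dr":[0,-11,19.1],"claw":0.5},
    {"travel":[-16.3,-6.9,-2.5],"dr":[0,-11,19.1],"claw":0.5}
  ]
}}

```text
time_s: 5.62
tool_pos: [0.5154, -0.1503, 0.1858]
tool_rot: [150.2, 0.0, 72.6]
force: [-0.0, 0.6, -1.8]
grip_width: 0.0097
```

Run:
```python
from h import *
where('r')
plan(('r',(.045,0,.1)),('r',(.012,0,.085)))
s=env.read_camera("scene");t=env.read_camera("top")
cv2.imwrite("pics/b.png",np.hstack([cv2.resize(s[120:270,270:420],(400,400),interpolation=cv2.INTER_CUBIC),cv2.resize(t[130:280,260:410],(400,400),interpolation=cv2.INTER_CUBIC)]))
```

```text
r tcp [ 78.   -1.9 134.8] rot err [ 0.18 -0.21  0.29] F in frame [-1.1  0.6 -1.5] w 9.7 t 5.62 q [ 19. -15.  -6. 127.   2.  38.  -6.]
('r', (0.045, 0, 0.1)) [ 0.505 -0.145  0.139] [0.18, -3.29, 3.49] [-0.2, 0.2, -0.3]
('r', (0.012, 0, 0.085)) [ 0.485 -0.139  0.11 ] [-0.0, -3.3, 1.5] [0.0, 0.0, 0.0]
```

View pics/b.png

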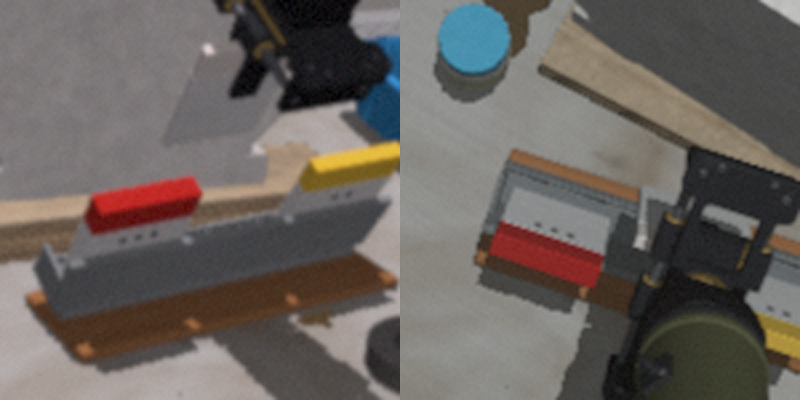

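Call:
{"api": "send_rows", "payload": {
  "series": [
    {"travel":[0.1,-0.7,0.7],"dr":[0,0,0],"claw":0.5},
    {"travel":[0.2,-1.6,1.7],"dr":[-0.2,0.2,-0.3],"claw":0.5},
    {"travel":[0.2,-2.6,2.7],"dr":[-0.2,0.2,-0.3],"claw":0.5},
    {"travel":[0.2,-3.3,3.5],"dr":[-0.2,0.2,-0.3],"claw":0.5},
    {"travel":[0.2,-4.2,4.1],"dr":[-0.2,0.2,-0.3],"claw":0.5},
    {"travel":[0.2,-5.2,4.5],"dr":[-0.2,0.2,-0.3],"claw":0.5},
    {"travel":[0.2,-6,4.8],"dr":[-0.2,0.2,-0.3],"claw":0.5},
    {"travel":[0.2,-6.5,5],"dr":[-0.2,0.2,-0.3],"claw":0.5},
    {"travel":[0.2,-6.5,5],"dr":[-0.2,0.2,-0.3],"claw":0.5}
  ]
}}

```text
time_s: 6.47
tool_pos: [0.4865, -0.1356, 0.1096]
tool_rot: [150.0, 0.0, 73.4]
force: [-0.5, 0.4, -2.0]
grip_width: 0.0097
```

Run:
```python
from h import *
where('r')
plan(('r',(.008,0,.072)))
```

```text
r tcp [12.3  3.8 84.8] rot err [ 0.01  0.18 -0.33] F in frame [-1.5  0.2 -1.5] w 9.7 t 6.47 q [ 19. -14.  -8. 136.   2.  28.  -8.]
('r', (0.008, 0, 0.072)) [ 0.488 -0.14   0.096] [-0.38, -0.43, 1.28] [-0.0, -0.2, 0.3]
```

Call:
{"api": "send_rows", "payload": {
  "series": [
    {"travel":[-0.4,0,0],"dr":[0,0,0.3],"claw":0.5},
    {"travel":[-0.4,-0.2,0.2],"dr":[0,0,0.3],"claw":0.5},
    {"travel":[-0.4,-0.4,0.6],"dr":[0,0,0.3],"claw":0.5},
    {"travel":[-0.4,-0.4,1.0],"dr":[0,0,0.3],"claw":0.5},
    {"travel":[-0.4,-0.4,1.3],"dr":[0,0,0.3],"claw":0.5},
    {"travel":[-0.4,-0.4,1.5],"dr":[0,0,0.3],"claw":0.5},
    {"travel":[-0.4,-0.4,1.5],"dr":[0,0,0.3],"claw":0.5}
  ]
}}

```text
time_s: 7.05
tool_pos: [0.4906, -0.1409, 0.0954]
tool_rot: [149.9, -0.2, 73.1]
force: [-0.3, 0.7, -0.8]
grip_width: 0.0096
```

Run:
```python
from h import *
where('r')
```

```text
r tcp [ 9.9 -0.1 69.7] rot err [-0.05  0.19 -0.02] F in frame [-0.8  0.6 -0.5] w 9.6 t 7.05 q [ 19. -12.  -7. 136.   3.  25.  -8.]
```

Call:
{"api": "send_rows", "payload": {
  "series": [
    {"travel":[0,-0.2,0.1],"dr":[0,0,0],"claw":0.5},
    {"travel":[0,-0.4,0.2],"dr":[0,0,0],"claw":0.5},
    {"travel":[0,-0.4,0.2],"dr":[0,0,0],"claw":0.5},
    {"travel":[0,-0.4,0.2],"dr":[0,0,0],"claw":0.5}
  ]
}}

```text
time_s: 7.38
tool_pos: [0.4881, -0.1402, 0.092]
tool_rot: [149.9, -0.2, 73.1]
force: [0.3, 0.1, -2.2]
grip_width: 0.01
```

Run:
```python
from h import *
where('r')
```

```text
r tcp [ 5.9 -0.2 68.2] rot err [-0.09  0.19 -0.02] F in frame [-0.9  0.1 -2. ] w 10.0 t 7.38 q [ 19. -12.  -7. 137.   3.  25.  -8.]
```

Call:
{"api": "send_rows", "payload": {
  "series": [
    {"travel":[0,0,0.1],"dr":[0,0,0],"claw":0.5},
    {"travel":[0,0,0.2],"dr":[0,0,0],"claw":0.5},
    {"travel":[0,0,0.25],"dr":[0,0,0],"claw":0.5},
    {"travel":[0,0,0.25],"dr":[0,0,0],"claw":0.5},
    {"travel":[0,0,0.25],"dr":[0,0,0],"claw":0.5}
  ]
}}

```text
time_s: 7.8
tool_pos: [0.4895, -0.1406, 0.09]
tool_rot: [149.9, -0.2, 73.1]
force: [0.3, 0.4, -2.2]
grip_width: 0.01
```

Run:
```python
from h import *
where('r')
```

```text
r tcp [ 6.2 -0.2 65.7] rot err [-0.1   0.19 -0.02] F in frame [-1.   0.5 -1.9] w 10.0 t 7.8 q [ 19. -11.  -7. 137.   3.  24.  -8.]
```

Call:
{"api": "send_rows", "payload": {
  "series": [
    {"travel":[0,0,0.1],"dr":[0,0,0],"claw":0.5},
    {"travel":[0,0,0.15],"dr":[0,0,0],"claw":0.5},
    {"travel":[0,0,0.15],"dr":[0,0,0],"claw":0.5}
  ]
}}

```text
time_s: 8.05
tool_pos: [0.4902, -0.1408, 0.0886]
tool_rot: [149.9, -0.2, 73.1]
force: [0.5, 0.5, -1.6]
grip_width: 0.0097
```

Call:
{"api": "send_rows", "payload": {
  "series": [
    {"travel":[0,0,0.1],"dr":[0,0,0],"claw":0.5},
    {"travel":[0,0,0.15],"dr":[0,0,0],"claw":0.5},
    {"travel":[0,0,0.15],"dr":[0,0,0],"claw":0.5}
  ]
}}

```text
time_s: 8.3
tool_pos: [0.4909, -0.1411, 0.0873]
tool_rot: [149.9, -0.2, 73.1]
force: [0.2, -0.3, -1.7]
grip_width: 0.0099
```

Run:
```python
from h import *
where('r')
```

```text
r tcp [ 6.2 -0.2 62.6] rot err [-0.09  0.19 -0.01] F in frame [-0.6 -0.2 -1.6] w 9.9 t 8.3 q [ 19. -11.  -8. 137.   3.  24.  -8.]
```

Call:
{"api": "send_rows", "payload": {
  "series": [
    {"travel":[0,0,0.1],"dr":[0,0,0],"claw":0.5},
    {"travel":[0,0,0.15],"dr":[0,0,0],"claw":0.5},
    {"travel":[0,0,0.15],"dr":[0,0,0],"claw":0.5}
  ]
}}

```text
time_s: 8.55
tool_pos: [0.4915, -0.1406, 0.0869]
tool_rot: [149.9, -0.2, 73.1]
force: [-11.7, 5.7, 11.8]
grip_width: 0.0097
```

Call:
{"api": "send_rows", "payload": {
  "series": [
    {"travel":[0,0,0.1],"dr":[0,0,0],"claw":0.5},
    {"travel":[0,0,0.15],"dr":[0,0,0],"claw":0.5},
    {"travel":[0,0,0.15],"dr":[0,0,0],"claw":0.5}
  ]
}}

```text
time_s: 8.8
tool_pos: [0.4919, -0.1407, 0.0863]
tool_rot: [150.0, -0.1, 73.1]
force: [-21.7, 8.5, 25.4]
grip_width: 0.0102
```

Run:
```python
from h import *
where('r')
s=env.read_camera("scene");t=env.read_camera("top")
cv2.imwrite("pics/c.png",np.hstack([cv2.resize(s[150:250,280:380],(400,400),interpolation=cv2.INTER_CUBIC),cv2.resize(t[180:280,310:410],(400,400),interpolation=cv2.INTER_CUBIC)]))
```

```text
r tcp [ 6.4  0.4 61.3] rot err [-0.04  0.19 -0.05] F in frame [-7.4  1.8 33.6] w 10.2 t 8.8 q [ 19. -11.  -8. 137.   3.  24.  -8.]
```

View pics/c.png

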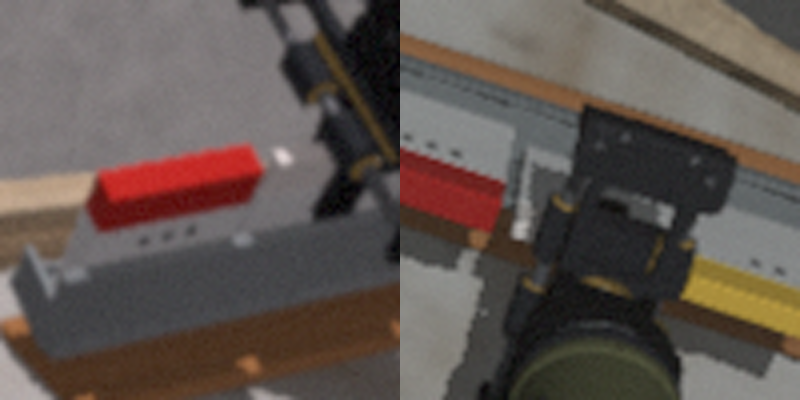

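Call:
{"api": "send_rows", "payload": {
  "series": [
    {"travel":[0,0,-0.15],"dr":[0,0,0],"claw":0.5},
    {"travel":[0,0,-0.2],"dr":[0,0,0],"claw":1.3},
    {"travel":[0,0,-0.2],"dr":[0,0,0],"claw":3},
    {"travel":[0,0,-0.2],"dr":[0,0,0],"claw":7},
    {"travel":[0,0,-0.2],"dr":[0,0,0],"claw":7},
    {"travel":[0,0,-0.2],"dr":[0,0,0],"claw":7},
    {"travel":[0,0,-0.2],"dr":[0,0,0],"claw":7},
    {"travel":[0,0,-0.2],"dr":[0,0,0],"claw":7},
    {"travel":[0,0,-0.2],"dr":[0,0,0],"claw":7},
    {"travel":[0,0,-0.2],"dr":[0,0,0],"claw":7}
  ]
}}

```text
time_s: 9.73
tool_pos: [0.4914, -0.1412, 0.0866]
tool_rot: [149.9, -0.2, 73.1]
force: [-0.2, 0.6, 0.1]
grip_width: 0.0584
```

Run:
```python
from h import *
where('r')
plan(('r',(.012,0,.085)),('r',(.028,0,.114)),('r',(.06,0,.14)),('r',(.06,-.095,.14)),('r',(.028,-.095,.114)),('r',(.012,-.095,.085)),('r',(.0075,-.095,.062)))
```

```text
r tcp [ 6.3 -0.1 61.7] rot err [-0.11  0.19 -0.02] F in frame [-0.2  0.5  0.2] w 58.4 t 9.73 q [ 19. -11.  -8. 137.   3.  24.  -8.]
('r', (0.012, 0, 0.085)) [ 0.485 -0.139  0.11 ] [0.02, 0.58, -2.33] [0.1, -0.2, 0.0]
('r', (0.028, 0, 0.114)) [ 0.484 -0.139  0.143] [-0.0, 1.6, -2.9] [0.0, 0.0, 0.0]
('r', (0.06, 0, 0.14)) [ 0.499 -0.143  0.181] [0.0, 3.2, -2.6] [0.0, 0.0, 0.0]
('r', (0.06, -0.095, 0.14)) [ 0.471 -0.234  0.181] [-9.5, 0.0, 0.0] [0.0, 0.0, 0.0]
('r', (0.028, -0.095, 0.114)) [ 0.457 -0.23   0.143] [0.0, -3.2, 2.6] [0.0, 0.0, 0.0]
('r', (0.012, -0.095, 0.085)) [ 0.457 -0.23   0.11 ] [0.0, -1.6, 2.9] [0.0, 0.0, 0.0]
('r', (0.0075, -0.095, 0.062)) [ 0.465 -0.232  0.087] [-0.0, -0.45, 2.3] [0.0, 0.0, 0.0]
```

Call:
{"api": "send_rows", "payload": {
  "series": [
    {"travel":[0,0.2,-1],"dr":[0,0,0],"claw":7},
    {"travel":[0,0.6,-2.3],"dr":[0,0,0],"claw":7},
    {"travel":[0,1.3,-3.8],"dr":[0,0,0],"claw":7},
    {"travel":[0,2.2,-5.2],"dr":[0,0,0],"claw":7},
    {"travel":[0,3.8,-6.5],"dr":[0,0,0],"claw":7},
    {"travel":[0,5.4,-7.8],"dr":[0,0,0],"claw":7},
    {"travel":[0,5.4,-7.8],"dr":[0,0,0],"claw":7}
  ]
}}

```text
time_s: 10.32
tool_pos: [0.5029, -0.1446, 0.186]
tool_rot: [149.4, -0.2, 73.1]
force: [0.2, 1.0, 0.3]
grip_width: 0.0698
```

Run:
```python
from h import *
where('r')
plan(('r',(.06,-.095,.14)),('r',(.028,-.095,.114)),('r',(.012,-.095,.085)),('r',(.0075,-.095,.062)))
s=env.read_camera("scene");t=env.read_camera("top")
cv2.imwrite("pics/d.png",np.hstack([cv2.resize(s[150:265,275:425],(400,307),interpolation=cv2.INTER_CUBIC),cv2.resize(t[170:285,285:435],(400,307),interpolation=cv2.INTER_CUBIC)]))
```

```text
r tcp [ 66.4  -0.  141.8] rot err [-0.57  0.22 -0.01] F in frame [0.1 1.  0.3] w 69.8 t 10.32 q [ 22. -17.  -9. 129.  -1.  37.  -4.]
('r', (0.06, -0.095, 0.14)) [ 0.471 -0.234  0.181] [-9.5, -0.64, 0.14] [0.6, -0.2, 0.0]
('r', (0.028, -0.095, 0.114)) [ 0.457 -0.23   0.143] [0.0, -3.2, 2.6] [0.0, 0.0, 0.0]
('r', (0.012, -0.095, 0.085)) [ 0.457 -0.23   0.11 ] [0.0, -1.6, 2.9] [0.0, 0.0, 0.0]
('r', (0.0075, -0.095, 0.062)) [ 0.465 -0.232  0.087] [-0.0, -0.45, 2.3] [0.0, 0.0, 0.0]
```

View pics/d.png

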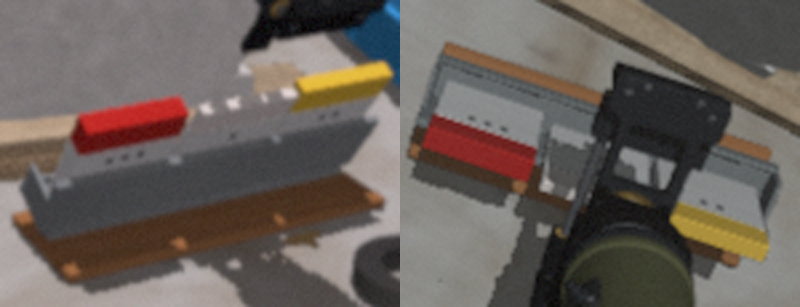

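Call:
{"api": "send_rows", "payload": {
  "series": [
    {"travel":[-2,-0.1,0.3],"dr":[0.2,-0.1,0],"claw":7},
    {"travel":[-5,-0.3,0.6],"dr":[0.4,-0.2,0],"claw":7},
    {"travel":[-8,-0.5,1],"dr":[0.6,-0.2,0],"claw":7},
    {"travel":[-9.5,-0.6,1.2],"dr":[0.6,-0.2,0],"claw":7},
    {"travel":[-9.5,-2.2,2.1],"dr":[0.6,-0.2,0],"claw":7},
    {"travel":[-9.5,-3.8,3],"dr":[0.6,-0.2,0],"claw":7},
    {"travel":[-9.5,-4.6,4.4],"dr":[0.6,-0.2,0],"claw":7},
    {"travel":[-9.5,-5.4,5.7],"dr":[0.6,-0.2,0],"claw":7},
    {"travel":[-9.5,-5.4,5.7],"dr":[0.6,-0.2,0],"claw":7}
  ]
}}

```text
time_s: 11.17
tool_pos: [0.4504, -0.2272, 0.0988]
tool_rot: [151.0, -0.1, 73.0]
force: [-0.3, -0.1, -0.3]
grip_width: 0.0699
```

Run:
```python
from h import *
where('r')
plan(('r',(.0075,-.095,.062)))
```

```text
r tcp [  0.1 -94.4  79.3] rot err [1.04 0.06 0.01] F in frame [-0.3 -0.2 -0.1] w 69.9 t 11.17 q [ 22. -12.   5. 136.  -8.  28.  17.]
('r', (0.0075, -0.095, 0.062)) [ 0.465 -0.232  0.087] [-0.06, 0.77, 1.72] [-1.0, -0.1, -0.0]
```

Call:
{"api": "send_rows", "payload": {
  "series": [
    {"travel":[0,0.5,0.2],"dr":[-0.5,0,0],"claw":6},
    {"travel":[-0.1,0.8,0.8],"dr":[-1,-0.1,0],"claw":5},
    {"travel":[-0.1,0.8,1.3],"dr":[-1,-0.1,0],"claw":4},
    {"travel":[-0.1,0.8,1.6],"dr":[-1,-0.1,0],"claw":4},
    {"travel":[-0.1,0.8,1.6],"dr":[-1,-0.1,0],"claw":4},
    {"travel":[-0.1,0.8,1.6],"dr":[-1,-0.1,0],"claw":4}
  ]
}}

```text
time_s: 11.67
tool_pos: [0.4683, -0.2345, 0.0942]
tool_rot: [149.5, 0.1, 73.0]
force: [0.1, 0.2, -0.3]
grip_width: 0.0422
```

Run:
```python
from h import *
where('r')
```

```text
r tcp [ 14.5 -96.1  65.7] rot err [-0.46 -0.1  -0.03] F in frame [-0.2  0.2 -0.3] w 42.2 t 11.67 q [ 21. -10.   6. 135. -10.  25.  18.]
```

Call:
{"api": "send_rows", "payload": {
  "series": [
    {"travel":[0,-0.7,0.3],"dr":[0.4,0,0],"claw":4},
    {"travel":[0,-0.7,0.3],"dr":[0.4,0,0],"claw":4},
    {"travel":[0,-0.7,0.3],"dr":[0.4,0,0],"claw":4}
  ]
}}

```text
time_s: 11.92
tool_pos: [0.4633, -0.233, 0.0876]
tool_rot: [150.0, 0.1, 73.0]
force: [-0.0, -0.2, 0.1]
grip_width: 0.04
```

Call:
{"api": "send_rows", "payload": {
  "series": [
    {"travel":[0,0,0],"dr":[0,0,0],"claw":1},
    {"travel":[0,0,0],"dr":[0,0,0],"claw":1},
    {"travel":[0,0,0],"dr":[0,0,0],"claw":1},
    {"travel":[0,0,0],"dr":[0,0,0],"claw":1},
    {"travel":[0,0,0],"dr":[0,0,0],"claw":1},
    {"travel":[0,0,0],"dr":[0,0,0],"claw":1},
    {"travel":[0,0,0],"dr":[0,0,0],"claw":1},
    {"travel":[0,0,0],"dr":[0,0,0],"claw":1}
  ],
  "grip_force": 50
}}

```text
time_s: 12.58
tool_pos: [0.4636, -0.2331, 0.0879]
tool_rot: [150.0, 0.1, 73.0]
force: [-1.6, 0.0, 2.0]
grip_width: 0.0148
```

Run:
```python
from h import *
where('r')
plan(('r',(.05,-.095,.1)),('r',(.08,-.095,.135)),(.575,.02,.2,30,5),('g',(.0085,0,.16)))
```

```text
r tcp [  7.2 -96.2  62.8] rot err [-0.05 -0.1  -0.02] F in frame [-0.3 -0.4  2.5] w 14.8 t 12.58 q [ 21. -10.   6. 136. -10.  24.  18.]
('r', (0.05, -0.095, 0.1)) [ 0.482 -0.237  0.142] [0.11, 4.28, -3.72] [0.0, 0.1, 0.0]
('r', (0.08, -0.095, 0.135)) [ 0.49  -0.24   0.187] [-0.0, 3.0, -3.5] [0.0, 0.0, 0.0]
(0.575, 0.02, 0.2, 30, 5) [0.575 0.02  0.2  ] [27.34, 1.14, -0.86] [-0.0, 11.0, -19.1]
('g', (0.0085, 0, 0.16)) [0.569 0.164 0.173] [14.4, -0.77, 2.69] [0.0, 9.6, -16.7]
```

Call:
{"api": "send_rows", "payload": {
  "series": [
    {"travel":[0,0,-0.5],"dr":[0,0,0],"claw":1},
    {"travel":[0,0.2,-1.5],"dr":[0,0,0],"claw":1},
    {"travel":[0,1.5,-2.4],"dr":[0,0,0],"claw":1},
    {"travel":[0,3,-3.1],"dr":[0,0,0],"claw":1},
    {"travel":[0,4.5,-3.8],"dr":[0,0,0],"claw":1},
    {"travel":[0,6,-5.5],"dr":[0,0,0],"claw":1},
    {"travel":[0,7.3,-7.2],"dr":[0,0,0],"claw":1},
    {"travel":[0,7.3,-7.2],"dr":[0,0,0],"claw":1}
  ]
}}

```text
time_s: 13.25
tool_pos: [0.4928, -0.2424, 0.1927]
tool_rot: [149.4, 0.2, 73.0]
force: [1.0, -0.9, -0.7]
grip_width: 0.0146
```

Run:
```python
from h import *
where('r')
plan((.575,.02,.2,30,5),('g',(.0095,0,.16)))
```

```text
r tcp [ 86.1 -96.5 138.1] rot err [-0.58 -0.18 -0.05] F in frame [ 0.7 -0.6 -1.2] w 14.6 t 13.25 q [ 23. -14.   3. 126.  -6.  38.  13.]
(0.575, 0.02, 0.2, 30, 5) [0.575 0.02  0.2  ] [27.49, 0.56, -0.62] [0.5, 11.3, -18.9]
('g', (0.0095, 0, 0.16)) [0.57  0.164 0.173] [14.43, -0.68, 2.69] [0.0, 9.6, -16.7]
```

Call:
{"api": "send_rows", "payload": {
  "series": [
    {"travel":[2,0,0],"dr":[0,0.8,-1.4],"claw":1},
    {"travel":[5.5,0.1,-0.1],"dr":[0.1,2.3,-3.8],"claw":1},
    {"travel":[9.2,0.2,-0.2],"dr":[0.2,3.8,-6.3],"claw":1},
    {"travel":[13,0.3,-0.3],"dr":[0.2,5.3,-8.9],"claw":1},
    {"travel":[16.8,0.3,-0.4],"dr":[0.3,6.9,-11.5],"claw":1},
    {"travel":[20.5,0.4,-0.5],"dr":[0.4,8.4,-14.1],"claw":1},
    {"travel":[24,0.5,-0.6],"dr":[0.5,9.9,-16.5],"claw":1},
    {"travel":[27.5,0.6,-0.6],"dr":[0.5,11.3,-18.9],"claw":1}
  ]
}}

```text
time_s: 13.92
tool_pos: [0.5713, 0.0237, 0.1929]
tool_rot: [150.5, -0.3, 95.2]
force: [1.0, -0.9, -2.2]
grip_width: 0.0146
```

Call:
{"api": "send_rows", "payload": {
  "series": [
    {"travel":[3,-0.1,0.4],"dr":[0,2,-3.5],"claw":1},
    {"travel":[6.5,-0.3,1.1],"dr":[0,4.3,-7.5],"claw":1},
    {"travel":[10,-0.5,1.9],"dr":[0,6.6,-11.6],"claw":1},
    {"travel":[12.8,-0.6,2.4],"dr":[0,8.5,-14.8],"claw":1},
    {"travel":[14.4,-0.7,2.7],"dr":[0,9.6,-16.7],"claw":1},
    {"travel":[14.4,-0.7,2.7],"dr":[0,9.6,-16.7],"claw":1},
    {"travel":[14.4,-0.7,2.7],"dr":[0,9.6,-16.7],"claw":1}
  ]
}}

```text
time_s: 14.5
tool_pos: [0.5663, 0.1655, 0.1672]
tool_rot: [150.4, -0.4, 114.3]
force: [-0.7, -0.5, -1.4]
grip_width: 0.0147
```

Run:
```python
from h import *
where('g')
plan(('g',(.0095,0,.122)))
```

```text
g tcp [  3.9   2.6 156.1] rot err [0.4  0.32 0.22] F in frame [-1.4 -0.2 -0.8] w 14.7 t 14.5 q [  3.  -6. -18. 122. -11.  35.  16.]
('g', (0.0095, 0, 0.122)) [0.587 0.172 0.14 ] [-0.27, 0.58, 3.41] [-0.4, -0.3, -0.2]
```

Call:
{"api": "send_rows", "payload": {
  "series": [
    {"travel":[-0.2,0.4,0.5],"dr":[-0.4,-0.3,-0.2],"claw":1},
    {"travel":[-0.3,0.6,1.5],"dr":[-0.4,-0.3,-0.2],"claw":1},
    {"travel":[-0.3,0.6,2.5],"dr":[-0.4,-0.3,-0.2],"claw":1},
    {"travel":[-0.3,0.6,3.2],"dr":[-0.4,-0.3,-0.2],"claw":1},
    {"travel":[-0.3,0.6,3.2],"dr":[-0.4,-0.3,-0.2],"claw":1}
  ]
}}

```text
time_s: 14.92
tool_pos: [0.587, 0.1711, 0.141]
tool_rot: [150.1, -0.1, 114.2]
force: [-0.1, 0.3, -1.8]
grip_width: 0.0149
```

Run:
```python
from h import *
where('g')
plan(('g',(.0095,-0.001,.107)))
s=env.read_camera("scene");cv2.imwrite("pics/e.png",cv2.resize(s[170:290,120:260],(700,600),interpolation=cv2.INTER_CUBIC))
```

```text
g tcp [  9.1  -0.9 122.9] rot err [0.09 0.04 0.1 ] F in frame [-0.9  0.4 -1.6] w 14.9 t 14.92 q [  3.  -1. -19. 121.  -9.  31.  15.]
('g', (0.0095, -0.001, 0.107)) [0.595 0.174 0.127] [-0.01, 0.04, 1.59] [-0.1, -0.0, -0.1]
```

View pics/e.png

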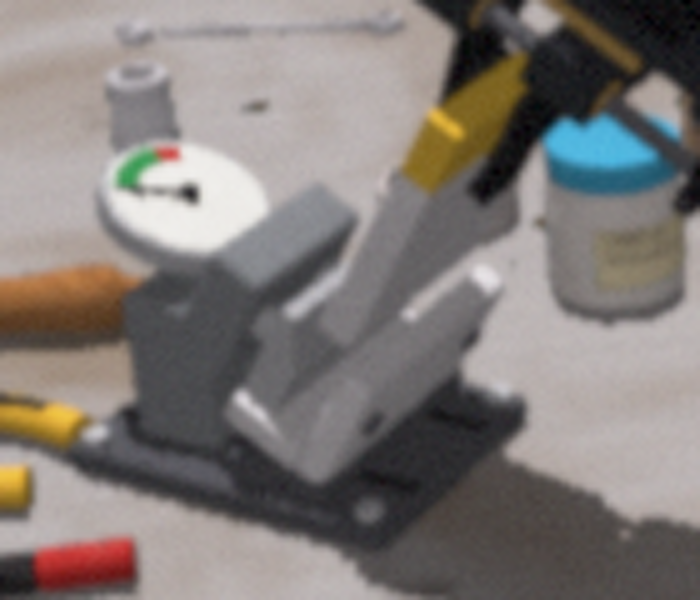

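Call:
{"api": "send_rows", "payload": {
  "series": [
    {"travel":[0,0,0.5],"dr":[0,0,0],"claw":1},
    {"travel":[0,0,1],"dr":[0,0,0],"claw":1},
    {"travel":[0,0,1.5],"dr":[0,0,0],"claw":1},
    {"travel":[0,0,1.8],"dr":[0,0,0],"claw":1},
    {"travel":[0,0,1.8],"dr":[0,0,0],"claw":1}
  ]
}}

```text
time_s: 15.38
tool_pos: [0.5956, 0.1754, 0.1272]
tool_rot: [149.9, -0.0, 114.3]
force: [-0.2, -0.9, -2.5]
grip_width: 0.0147
```

Call:
{"api": "send_rows", "payload": {
  "series": [
    {"travel":[0,0,0.3],"dr":[0,0,0],"claw":1},
    {"travel":[0,0,0.6],"dr":[0,0,0],"claw":1},
    {"travel":[0,0,0.9],"dr":[0,0,0],"claw":1},
    {"travel":[0,0,0.9],"dr":[0,0,0],"claw":1}
  ]
}}

```text
time_s: 15.72
tool_pos: [0.5998, 0.1772, 0.1197]
tool_rot: [149.9, -0.0, 114.3]
force: [1.0, -0.4, -2.3]
grip_width: 0.015
```

Run:
```python
from h import *
where('g')
```

```text
g tcp [10.9 -0.6 97.4] rot err [-0.09  0.01  0.04] F in frame [-0.5 -0.8 -2.4] w 15.0 t 15.72 q [  2.   2. -19. 121.  -7.  27.  13.]
```

Call:
{"api": "send_rows", "payload": {
  "series": [
    {"travel":[0,-0.2,0.2],"dr":[0,0,0],"claw":1},
    {"travel":[0,-0.3,0.5],"dr":[0,0,0],"claw":1},
    {"travel":[0,-0.3,0.8],"dr":[0,0,0],"claw":1},
    {"travel":[0,-0.3,1.0],"dr":[0,0,0],"claw":1},
    {"travel":[0,-0.3,1.0],"dr":[0,0,0],"claw":1}
  ]
}}

```text
time_s: 16.13
tool_pos: [0.602, 0.1782, 0.1095]
tool_rot: [149.9, -0.0, 114.3]
force: [-0.2, 0.5, -1.9]
grip_width: 0.0147
```

Call:
{"api": "send_rows", "payload": {
  "series": [
    {"travel":[0,0,0.3],"dr":[0,0,0],"claw":1},
    {"travel":[0,0,0.6],"dr":[0,0,0],"claw":1},
    {"travel":[0,0,0.8],"dr":[0,0,0],"claw":1},
    {"travel":[0,0,0.8],"dr":[0,0,0],"claw":1}
  ]
}}

```text
time_s: 16.47
tool_pos: [0.6057, 0.1799, 0.1026]
tool_rot: [149.9, -0.0, 114.3]
force: [-0.8, 0.2, -1.2]
grip_width: 0.0145
```

Run:
```python
from h import *
where('g')
```

```text
g tcp [ 7.8 -0.5 79.3] rot err [-0.08  0.01  0.04] F in frame [-1.1  0.5 -0.7] w 14.5 t 16.47 q [  2.   4. -19. 121.  -6.  25.  12.]
```

Call:
{"api": "send_rows", "payload": {
  "series": [
    {"travel":[0,0,0.3],"dr":[0,0,0],"claw":1},
    {"travel":[0,0,0.6],"dr":[0,0,0],"claw":1},
    {"travel":[0,0,0.8],"dr":[0,0,0],"claw":1},
    {"travel":[0,0,0.8],"dr":[0,0,0],"claw":1}
  ]
}}

```text
time_s: 16.8
tool_pos: [0.6093, 0.1815, 0.0957]
tool_rot: [149.9, -0.0, 114.3]
force: [-0.2, 0.4, -1.7]
grip_width: 0.0149
```

Call:
{"api": "send_rows", "payload": {
  "series": [
    {"travel":[0,0,0.1],"dr":[0,0,0],"claw":1},
    {"travel":[0,0,0.2],"dr":[0,0,0],"claw":1},
    {"travel":[0,0,0.2],"dr":[0,0,0],"claw":1}
  ]
}}

```text
time_s: 17.05
tool_pos: [0.6104, 0.1819, 0.0945]
tool_rot: [149.9, -0.0, 114.3]
force: [0.0, -0.7, -1.0]
grip_width: 0.0148
```

Call:
{"api": "send_rows", "payload": {
  "series": [
    {"travel":[0,0,0.1],"dr":[0,0,0],"claw":1},
    {"travel":[0,0,0.15],"dr":[0,0,0],"claw":1},
    {"travel":[0,0,0.15],"dr":[0,0,0],"claw":1}
  ]
}}

```text
time_s: 17.3
tool_pos: [0.6111, 0.1822, 0.0932]
tool_rot: [149.9, -0.0, 114.3]
force: [-0.1, -0.2, -1.4]
grip_width: 0.0148
```

Run:
```python
from h import *
where('g')
```

```text
g tcp [ 8.2 -0.6 68.3] rot err [-0.12 -0.01  0.04] F in frame [-0.9 -0.1 -1.2] w 14.8 t 17.3 q [  1.   6. -19. 121.  -5.  24.  11.]
```

Call:
{"api": "send_rows", "payload": {
  "series": [
    {"travel":[0,0,0.1],"dr":[0,0,0],"claw":1},
    {"travel":[0,0,0.1],"dr":[0,0,0],"claw":1},
    {"travel":[0,0,0.1],"dr":[0,0,0],"claw":1}
  ]
}}

```text
time_s: 17.55
tool_pos: [0.6114, 0.1824, 0.093]
tool_rot: [149.9, 0.0, 114.3]
force: [-4.3, -1.7, 3.7]
grip_width: 0.0148
```

Call:
{"api": "send_rows", "payload": {
  "series": [
    {"travel":[0,0,0.1],"dr":[0,0,0],"claw":1},
    {"travel":[0,0,0.1],"dr":[0,0,0],"claw":1},
    {"travel":[0,0,0.1],"dr":[0,0,0],"claw":1}
  ]
}}

```text
time_s: 17.8
tool_pos: [0.6115, 0.1824, 0.093]
tool_rot: [149.9, 0.0, 114.3]
force: [-13.4, -4.6, 14.4]
grip_width: 0.0144
```

Run:
```python
from h import *
where('g')
```

```text
g tcp [ 8.5 -0.6 67.8] rot err [-0.08 -0.03  0.  ] F in frame [-5.   1.3 19.5] w 14.4 t 17.8 q [  1.   6. -19. 121.  -4.  24.  11.]
```

Call:
{"api": "send_rows", "payload": {
  "series": [
    {"travel":[0,0,-0.1],"dr":[0,0,0],"claw":1},
    {"travel":[0,0,-0.1],"dr":[0,0,0],"claw":3.8},
    {"travel":[0,0,-0.1],"dr":[0,0,0],"claw":3.8},
    {"travel":[0,0,-0.1],"dr":[0,0,0],"claw":3.8},
    {"travel":[0,0,-0.1],"dr":[0,0,0],"claw":3.8},
    {"travel":[0,0,-0.1],"dr":[0,0,0],"claw":3.8},
    {"travel":[0,0,-0.1],"dr":[0,0,0],"claw":3.8},
    {"travel":[0,0,-0.1],"dr":[0,0,0],"claw":3.8},
    {"travel":[0,0,-0.1],"dr":[0,0,0],"claw":3.8},
    {"travel":[0,0,-0.1],"dr":[0,0,0],"claw":3.8}
  ]
}}

```text
time_s: 18.63
tool_pos: [0.6116, 0.1824, 0.0924]
tool_rot: [149.9, -0.0, 114.3]
force: [0.6, 0.7, 0.5]
grip_width: 0.0381
```

Run:
```python
from h import *
where('g')
s=env.read_camera("scene");t=env.read_camera("top");s0=cv2.imread("pics/scene0.png");t0=cv2.imread("pics/top0.png")
f=lambda im,a,b,c,d:cv2.resize(im[a:b,c:d],(400,300),interpolation=cv2.INTER_CUBIC)
cv2.imwrite("pics/f.png",np.vstack([np.hstack([f(s,195,270,135,235),f(t,110,148,175,225)]),np.hstack([f(s0,195,270,135,235),f(t0,110,148,175,225)])]))
```

```text
g tcp [ 8.3 -0.7 67.3] rot err [-0.13 -0.01  0.04] F in frame [1.  0.4 0.1] w 38.1 t 18.63 q [  1.   6. -19. 121.  -4.  24.  11.]
```

View pics/f.png

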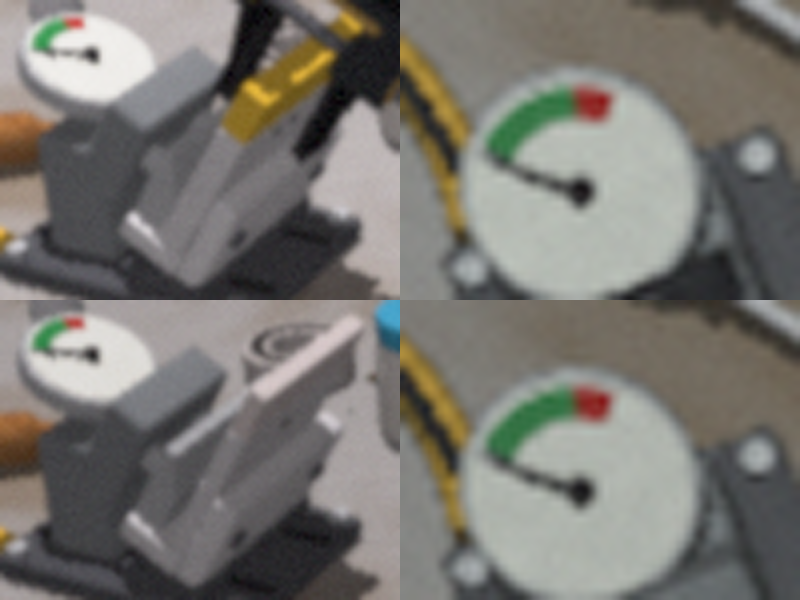

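Call:
{"api": "send_rows", "payload": {
  "series": [
    {"travel":[0,0,0],"dr":[0,0,0],"claw":1},
    {"travel":[0,0,0],"dr":[0,0,0],"claw":1},
    {"travel":[0,0,0],"dr":[0,0,0],"claw":1},
    {"travel":[0,0,0],"dr":[0,0,0],"claw":1},
    {"travel":[0,0,0],"dr":[0,0,0],"claw":1},
    {"travel":[0,0,0],"dr":[0,0,0],"claw":1},
    {"travel":[0,0,0],"dr":[0,0,0],"claw":1},
    {"travel":[0,0,0],"dr":[0,0,0],"claw":1}
  ],
  "grip_force": 40
}}

```text
time_s: 19.4
tool_pos: [0.6114, 0.1823, 0.0924]
tool_rot: [149.9, -0.0, 114.3]
force: [-0.9, -0.1, 0.0]
grip_width: 0.0152
```

Call:
{"api": "send_rows", "payload": {
  "series": [
    {"travel":[0,0,-0.5],"dr":[0,0,0],"claw":1},
    {"travel":[0,0,-1.5],"dr":[0,0,0],"claw":1},
    {"travel":[0,0,-3],"dr":[0,0,0],"claw":1},
    {"travel":[0,0,-5],"dr":[0,0,0],"claw":1},
    {"travel":[0,0,-7],"dr":[0,0,0],"claw":1},
    {"travel":[0,0,-8.7],"dr":[0,0,0],"claw":1},
    {"travel":[0,0,-9.7],"dr":[0,0,0],"claw":1}
  ]
}}

```text
time_s: 19.98
tool_pos: [0.5667, 0.1621, 0.1787]
tool_rot: [149.8, 0.0, 114.3]
force: [0.6, -0.1, -2.2]
grip_width: 0.0147
```

Run:
```python
from h import *
where('g')
plan((.575,.02,.2,30,5),('r',(.08,-.096,.135)),('r',(.045,-.096,.1)))
```

```text
g tcp [  8.8  -0.7 166.6] rot err [-0.23 -0.06  0.01] F in frame [-0.7 -0.3 -2.2] w 14.7 t 19.98 q [  3.  -7. -18. 122. -12.  36.  17.]
(0.575, 0.02, 0.2, 30, 5) [0.575 0.02  0.2  ] [-13.3, -3.32, -4.39] [0.2, -9.6, 16.7]
('r', (0.08, -0.096, 0.135)) [ 0.489 -0.241  0.187] [-25.24, -10.0, -4.27] [0.0, -11.0, 19.1]
('r', (0.045, -0.096, 0.1)) [ 0.477 -0.237  0.139] [0.0, -3.5, 3.5] [0.0, 0.0, 0.0]
```

Call:
{"api": "send_rows", "payload": {
  "series": [
    {"travel":[-1.3,-0.3,-0.5],"dr":[0,-1,1.7],"claw":1},
    {"travel":[-4,-1,-1.4],"dr":[0,-3,5],"claw":1},
    {"travel":[-7,-1.8,-2.4],"dr":[0,-5,8.8],"claw":1},
    {"travel":[-10,-2.5,-3.3],"dr":[0.1,-7.2,12.6],"claw":1},
    {"travel":[-13.3,-3.3,-4.4],"dr":[0.2,-9.6,16.7],"claw":1}
  ]
}}

```text
time_s: 20.4
tool_pos: [0.5747, 0.0184, 0.1968]
tool_rot: [150.2, -0.1, 94.7]
force: [0.8, -0.1, -0.9]
grip_width: 0.0146
```

Call:
{"api": "send_rows", "payload": {
  "series": [
    {"travel":[-3,-1.2,-0.5],"dr":[0,-1.3,2.3],"claw":1},
    {"travel":[-6.3,-2.5,-1],"dr":[0,-2.8,4.8],"claw":1},
    {"travel":[-9.6,-3.8,-1.6],"dr":[0,-4.2,7.3],"claw":1},
    {"travel":[-12.9,-5.1,-2.2],"dr":[0,-5.6,9.8],"claw":1},
    {"travel":[-16.2,-6.4,-2.7],"dr":[0,-7,12.3],"claw":1},
    {"travel":[-19.5,-7.7,-3.3],"dr":[0,-8.5,14.8],"claw":1},
    {"travel":[-22.8,-9,-3.9],"dr":[0,-10,17.3],"claw":1},
    {"travel":[-25.2,-10,-4.2],"dr":[0,-11,19.1],"claw":1},
    {"travel":[-25.2,-10,-4.2],"dr":[0,-11,19.1],"claw":1}
  ]
}}

```text
time_s: 21.15
tool_pos: [0.4872, -0.2457, 0.1828]
tool_rot: [150.2, -0.0, 72.4]
force: [-0.2, 0.9, -1.6]
grip_width: 0.0146
```

Run:
```python
from h import *
where('r')
plan(('r',(.045,-.096,.1)),('r',(.014,-.096,.083)))
```

```text
r tcp [  77.4 -101.3  131.8] rot err [ 0.21 -0.3   0.56] F in frame [-1.1  0.8 -1.2] w 14.6 t 21.15 q [ 24. -13.   3. 126.  -6.  38.  13.]
('r', (0.045, -0.096, 0.1)) [ 0.477 -0.237  0.139] [0.52, -3.23, 3.19] [-0.2, 0.3, -0.6]
('r', (0.014, -0.096, 0.083)) [ 0.46  -0.232  0.109] [0.0, -3.1, 1.7] [0.0, 0.0, 0.0]
```

Call:
{"api": "send_rows", "payload": {
  "series": [
    {"travel":[0.1,-0.7,0.7],"dr":[-0.1,0.1,-0.3],"claw":1},
    {"travel":[0.2,-1.6,1.6],"dr":[-0.2,0.3,-0.6],"claw":1},
    {"travel":[0.2,-2.5,2.5],"dr":[-0.2,0.3,-0.6],"claw":1},
    {"travel":[0.2,-3.2,3.2],"dr":[-0.2,0.3,-0.6],"claw":1},
    {"travel":[0.2,-4.2,3.9],"dr":[-0.2,0.3,-0.6],"claw":1},
    {"travel":[0.2,-5.2,4.4],"dr":[-0.2,0.3,-0.6],"claw":1},
    {"travel":[0.2,-6,4.8],"dr":[-0.2,0.3,-0.6],"claw":1},
    {"travel":[0.2,-6,4.8],"dr":[-0.2,0.3,-0.6],"claw":1}
  ]
}}

```text
time_s: 21.82
tool_pos: [0.4618, -0.2286, 0.1098]
tool_rot: [150.2, -0.0, 73.6]
force: [-0.5, -0.2, -2.0]
grip_width: 0.0151
```

Run:
```python
from h import *
where('r')
plan(('r',(.0085,-.096,.0655)))
```

```text
r tcp [ 15.4 -92.4  83.2] rot err [ 0.17  0.37 -0.54] F in frame [-1.3 -0.4 -1.6] w 15.1 t 21.82 q [ 22. -12.   4. 135.  -9.  28.  18.]
('r', (0.0085, -0.096, 0.0655)) [ 0.463 -0.233  0.091] [-0.36, -0.69, 1.77] [-0.2, -0.4, 0.5]
```

Call:
{"api": "send_rows", "payload": {
  "series": [
    {"travel":[-0.4,0,0],"dr":[-0.2,-0.4,0.5],"claw":1},
    {"travel":[-0.4,-0.3,0.3],"dr":[-0.2,-0.4,0.5],"claw":1},
    {"travel":[-0.4,-0.6,0.8],"dr":[-0.2,-0.4,0.5],"claw":1},
    {"travel":[-0.4,-0.7,1.3],"dr":[-0.2,-0.4,0.5],"claw":1},
    {"travel":[-0.4,-0.7,1.6],"dr":[-0.2,-0.4,0.5],"claw":1},
    {"travel":[-0.4,-0.7,1.8],"dr":[-0.2,-0.4,0.5],"claw":1},
    {"travel":[-0.4,-0.7,1.8],"dr":[-0.2,-0.4,0.5],"claw":1},
    {"travel":[-0.4,-0.7,1.8],"dr":[-0.2,-0.4,0.5],"claw":1}
  ]
}}

```text
time_s: 22.48
tool_pos: [0.4661, -0.2346, 0.0934]
tool_rot: [149.7, 0.1, 73.0]
force: [-0.4, 0.6, -1.3]
grip_width: 0.0147
```

Run:
```python
from h import *
where('r')
```

```text
r tcp [ 12.3 -96.9  66.1] rot err [-0.28 -0.08 -0.05] F in frame [-1.2  0.4 -0.8] w 14.7 t 22.48 q [ 22. -10.   5. 135. -10.  25.  18.]
```

Shift to the board and step down to contact.

Call:
{"api": "send_rows", "payload": {
  "series": [
    {"travel":[0,-0.2,0.1],"dr":[0.2,0,0],"claw":1},
    {"travel":[0,-0.4,0.2],"dr":[0.2,0,0],"claw":1},
    {"travel":[0,-0.4,0.2],"dr":[0.2,0,0],"claw":1},
    {"travel":[0,-0.4,0.2],"dr":[0.2,0,0],"claw":1}
  ]
}}

```text
time_s: 22.82
tool_pos: [0.4633, -0.2338, 0.0896]
tool_rot: [149.9, 0.1, 73.0]
force: [-1.1, 0.3, -2.3]
grip_width: 0.0152
```

Call:
{"api": "send_rows", "payload": {
  "series": [
    {"travel":[0,0,0.1],"dr":[0,0,0],"claw":1},
    {"travel":[0,0,0.1],"dr":[0,0,0],"claw":1},
    {"travel":[0,0,0.1],"dr":[0,0,0],"claw":1}
  ]
}}

```text
time_s: 23.07
tool_pos: [0.4641, -0.234, 0.0889]
tool_rot: [149.9, 0.1, 73.0]
force: [0.9, -0.4, -1.1]
grip_width: 0.015
```

Run:
```python
from h import *
where('r')
```

```text
r tcp [  8.3 -96.9  63.3] rot err [-0.1  -0.08 -0.04] F in frame [ 0.3 -0.1 -1.5] w 15.0 t 23.07 q [ 22. -10.   5. 136. -10.  25.  19.]
```

Call:
{"api": "send_rows", "payload": {
  "series": [
    {"travel":[0,0,0.1],"dr":[0,0,0],"claw":1},
    {"travel":[0,0,0.1],"dr":[0,0,0],"claw":1},
    {"travel":[0,0,0.1],"dr":[0,0,0],"claw":1}
  ]
}}

```text
time_s: 23.32
tool_pos: [0.4645, -0.2342, 0.088]
tool_rot: [149.9, 0.1, 73.0]
force: [-0.1, -0.1, -2.7]
grip_width: 0.0151
```

Call:
{"api": "send_rows", "payload": {
  "series": [
    {"travel":[0,0,0.05],"dr":[0,0,0],"claw":1},
    {"travel":[0,0,0.05],"dr":[0,0,0],"claw":1},
    {"travel":[0,0,0.05],"dr":[0,0,0],"claw":1}
  ]
}}

```text
time_s: 23.57
tool_pos: [0.4646, -0.2343, 0.088]
tool_rot: [149.9, 0.1, 73.0]
force: [-4.7, 1.7, 5.4]
grip_width: 0.0147
```

Run:
```python
from h import *
where('r')
```

```text
r tcp [  8.3 -97.   62.2] rot err [-0.08 -0.07 -0.03] F in frame [-1.6  0.3  7.1] w 14.7 t 23.57 q [ 22.  -9.   5. 136. -10.  24.  19.]
```

Call:
{"api": "send_rows", "payload": {
  "series": [
    {"travel":[0,0,-0.05],"dr":[0,0,0],"claw":1.8},
    {"travel":[0,0,-0.1],"dr":[0,0,0],"claw":3},
    {"travel":[0,0,-0.1],"dr":[0,0,0],"claw":7},
    {"travel":[0,0,-0.1],"dr":[0,0,0],"claw":7},
    {"travel":[0,0,-0.1],"dr":[0,0,0],"claw":7},
    {"travel":[0,0,-0.1],"dr":[0,0,0],"claw":7},
    {"travel":[0,0,-0.1],"dr":[0,0,0],"claw":7},
    {"travel":[0,0,-0.1],"dr":[0,0,0],"claw":7},
    {"travel":[0,0,-0.1],"dr":[0,0,0],"claw":7},
    {"travel":[0,0,-0.1],"dr":[0,0,0],"claw":7},
    {"travel":[0,0,-0.1],"dr":[0,0,0],"claw":7}
  ]
}}

```text
time_s: 24.48
tool_pos: [0.4643, -0.2341, 0.0885]
tool_rot: [149.9, 0.1, 73.0]
force: [0.5, -0.3, 0.6]
grip_width: 0.0685
```

Call:
{"api": "send_rows", "payload": {
  "series": [
    {"travel":[0,0.2,-1],"dr":[0,0,0],"claw":7},
    {"travel":[0,0.6,-2.3],"dr":[0,0,0],"claw":7},
    {"travel":[0,1.3,-3.8],"dr":[0,0,0],"claw":7},
    {"travel":[0,2.2,-5.2],"dr":[0,0,0],"claw":7},
    {"travel":[0,3.8,-6.5],"dr":[0,0,0],"claw":7},
    {"travel":[0,5.6,-7.6],"dr":[0,0,0],"claw":7},
    {"travel":[0,5.8,-7.6],"dr":[0,0,0],"claw":7}
  ]
}}

```text
time_s: 25.07
tool_pos: [0.4792, -0.239, 0.1885]
tool_rot: [149.4, 0.2, 73.0]
force: [0.0, 0.2, 1.0]
grip_width: 0.0702
```

Run:
```python
from h import *
where('r')
plan(('r',(.07,.095,.135)),('r',(.028,.095,.114)))
t=env.read_camera("top");cv2.imwrite("pics/top_r.png",t);cv2.imwrite("pics/scene_r.png",env.read_camera("scene"))
for nm,im,lo,hi in(("now",t,(18,120,100),(32,255,255)),("start",cv2.imread("pics/top0.png"),(18,120,100),(32,255,255))):
    m=cv2.inRange(cv2.cvtColor(im[175:289,340:440],cv2.COLOR_BGR2HSV),lo,hi)
    c=max(cv2.findContours(m,0,1)[0],key=cv2.contourArea);print(nm,cv2.boundingRect(c),cv2.minAreaRect(c))
```

```text
r tcp [ 71.9 -97.2 141.6] rot err [-0.59 -0.15 -0.08] F in frame [0.4 0.2 0.9] w 70.2 t 25.07 q [ 25. -16.   2. 128.  -7.  38.  14.]
('r', (0.07, 0.095, 0.135)) [ 0.537 -0.056  0.182] [19.22, -0.17, 0.6] [0.6, 0.2, 0.1]
('r', (0.028, 0.095, 0.114)) [ 0.512 -0.048  0.143] [0.0, -4.2, 2.1] [0.0, 0.0, 0.0]
now (51, 77, 11, 9) ((55.85000228881836, 81.45000457763672), (8.854375839233398, 7.905693531036377), 18.43494987487793)
start (40, 69, 43, 23) ((61.25, 80.75), (43.955657958984375, 11.384199142456055), 18.43494987487793)
```

Call:
{"api": "send_rows", "payload": {
  "series": [
    {"travel":[2,0,0],"dr":[0.1,0,0],"claw":7},
    {"travel":[5,-0.1,0.1],"dr":[0.3,0.1,0],"claw":7},
    {"travel":[8.5,-0.1,0.3],"dr":[0.5,0.1,0],"claw":7},
    {"travel":[12,-0.1,0.4],"dr":[0.6,0.2,0],"claw":7},
    {"travel":[15.5,-0.2,0.5],"dr":[0.6,0.2,0],"claw":7},
    {"travel":[18,-0.2,0.6],"dr":[0.6,0.2,0.1],"claw":7},
    {"travel":[19.2,-0.2,0.6],"dr":[0.6,0.2,0.1],"claw":7},
    {"travel":[19.2,-0.2,0.6],"dr":[0.6,0.2,0.1],"claw":7}
  ]
}}

```text
time_s: 25.83
tool_pos: [0.5326, -0.051, 0.1749]
tool_rot: [150.7, -0.1, 73.3]
force: [-0.5, -0.4, -0.9]
grip_width: 0.0697
```

Run:
```python
from h import *
where('r')
plan(('r',(.028,.095,.114)),('r',(.014,.095,.085)))
t=env.read_camera("top");cv2.imwrite("pics/top_r2.png",t)
for nm,im,lo,hi in(("now",t,(18,120,100),(32,255,255)),("start",cv2.imread("pics/top0.png"),(18,120,100),(32,255,255))):
    m=cv2.inRange(cv2.cvtColor(im[175:289,340:440],cv2.COLOR_BGR2HSV),lo,hi)
    c=max(cv2.findContours(m,0,1)[0],key=cv2.contourArea);print(nm,cv2.boundingRect(c),cv2.minAreaRect(c))
```

```text
r tcp [ 61.7  98.1 131.7] rot err [ 0.66  0.23 -0.23] F in frame [-0.8 -0.5 -0.6] w 69.7 t 25.83 q [ 24. -14. -24. 127.   5.  38. -22.]
('r', (0.028, 0.095, 0.114)) [ 0.512 -0.048  0.143] [-0.3, -3.35, 1.81] [-0.7, -0.2, 0.2]
('r', (0.014, 0.095, 0.085)) [ 0.515 -0.049  0.111] [-0.0, -1.4, 2.9] [0.0, 0.0, 0.0]
now (40, 70, 43, 24) ((61.349998474121094, 81.45000457763672), (43.95565414428711, 11.384199142456055), 18.434946060180664)
start (40, 69, 43, 23) ((61.25, 80.75), (43.955657958984375, 11.384199142456055), 18.43494987487793)
```

Yellow sits back at its original spot (within a pixel). Now the red grasp.

Call:
{"api": "send_rows", "payload": {
  "series": [
    {"travel":[-0.2,-1,0.5],"dr":[-0.3,0,0],"claw":7},
    {"travel":[-0.3,-2.2,1.2],"dr":[-0.7,-0.2,0.2],"claw":7},
    {"travel":[-0.3,-3.3,1.8],"dr":[-0.7,-0.2,0.2],"claw":7},
    {"travel":[-0.3,-3.9,2.9],"dr":[-0.7,-0.2,0.2],"claw":7},
    {"travel":[-0.3,-4.5,4],"dr":[-0.7,-0.2,0.2],"claw":7},
    {"travel":[-0.3,-4.7,4.7],"dr":[-0.7,-0.2,0.2],"claw":7},
    {"travel":[-0.3,-4.7,4.7],"dr":[-0.7,-0.2,0.2],"claw":7}
  ]
}}

```text
time_s: 26.47
tool_pos: [0.5134, -0.0528, 0.1101]
tool_rot: [150.1, -0.0, 72.6]
force: [0.8, 0.8, 0.2]
grip_width: 0.0702
```

Run:
```python
from h import *
where('r')
plan(('r',(.010,.095,.063)))
```

```text
r tcp [13.9 90.8 84.5] rot err [ 0.06 -0.17  0.31] F in frame [ 0.6  1.1 -0.1] w 70.2 t 26.47 q [ 25. -12. -27. 134.  10.  29. -28.]
('r', (0.01, 0.095, 0.063)) [ 0.522 -0.051  0.09 ] [0.43, -0.39, 2.15] [-0.1, 0.2, -0.3]
```

Call:
{"api": "send_rows", "payload": {
  "series": [
    {"travel":[0.3,-0.1,0.5],"dr":[-0.1,0.2,-0.3],"claw":6},
    {"travel":[0.4,-0.3,1.2],"dr":[-0.1,0.2,-0.3],"claw":5},
    {"travel":[0.4,-0.3,1.8],"dr":[-0.1,0.2,-0.3],"claw":4.5},
    {"travel":[0.4,-0.3,2.1],"dr":[-0.1,0.2,-0.3],"claw":4.5},
    {"travel":[0.4,-0.3,2.1],"dr":[-0.1,0.2,-0.3],"claw":4.5},
    {"travel":[0.4,-0.3,2.1],"dr":[-0.1,0.2,-0.3],"claw":4.5}
  ]
}}

```text
time_s: 26.97
tool_pos: [0.5244, -0.0504, 0.0932]
tool_rot: [149.7, -0.1, 73.1]
force: [-0.5, -0.7, -0.2]
grip_width: 0.0462
```

Run:
```python
from h import *
where('r')
plan(('r',(.010,.095,.063)))
```

```text
r tcp [13.8 96.3 64.9] rot err [-0.29  0.12 -0.03] F in frame [-0.3 -0.8 -0.1] w 46.2 t 26.97 q [ 26.  -9. -29. 134.  14.  26. -32.]
('r', (0.01, 0.095, 0.063)) [ 0.522 -0.051  0.09 ] [-0.13, -0.38, 0.19] [0.3, -0.1, 0.0]
```

Call:
{"api": "send_rows", "payload": {
  "series": [
    {"travel":[-0.1,-0.4,0.2],"dr":[0.3,-0.1,0],"claw":4.5},
    {"travel":[-0.1,-0.4,0.2],"dr":[0.3,-0.1,0],"claw":4.5},
    {"travel":[-0.1,-0.4,0.2],"dr":[0.3,-0.1,0],"claw":1.5},
    {"travel":[-0.1,-0.4,0.2],"dr":[0.3,-0.1,0],"claw":1.5},
    {"travel":[-0.1,-0.4,0.2],"dr":[0.3,-0.1,0],"claw":1.5},
    {"travel":[-0.1,-0.4,0.2],"dr":[0.3,-0.1,0],"claw":1.5},
    {"travel":[-0.1,-0.4,0.2],"dr":[0.3,-0.1,0],"claw":1.5},
    {"travel":[-0.1,-0.4,0.2],"dr":[0.3,-0.1,0],"claw":1.5},
    {"travel":[-0.1,-0.4,0.2],"dr":[0.3,-0.1,0],"claw":1.5},
    {"travel":[-0.1,-0.4,0.2],"dr":[0.3,-0.1,0],"claw":1.5}
  ],
  "grip_force": 60
}}

```text
time_s: 27.8
tool_pos: [0.5216, -0.0505, 0.0894]
tool_rot: [150.0, 0.0, 73.0]
force: [-1.3, 0.6, 0.9]
grip_width: 0.0198
```

Run:
```python
from h import *
where('r')
```

```text
r tcp [ 9.7 95.4 63. ] rot err [ 0.    0.01 -0.04] F in frame [-0.8  0.2  1.5] w 19.8 t 27.8 q [ 27.  -8. -29. 134.  14.  26. -32.]
```

Call:
{"api": "send_rows", "payload": {
  "series": [
    {"travel":[0,0,-0.5],"dr":[0,0,0],"claw":1.5},
    {"travel":[0,0.2,-1.5],"dr":[0,0,0],"claw":1.5},
    {"travel":[0,1.5,-2.4],"dr":[0,0,0],"claw":1.5},
    {"travel":[0,3,-3.1],"dr":[0,0,0],"claw":1.5},
    {"travel":[0,4.5,-3.8],"dr":[0,0,0],"claw":1.5},
    {"travel":[0,6,-5.5],"dr":[0,0,0],"claw":1.5},
    {"travel":[0,7,-7.2],"dr":[0,0,0],"claw":1.5},
    {"travel":[0,7,-7.2],"dr":[0,0,0],"claw":1.5}
  ]
}}

```text
time_s: 28.47
tool_pos: [0.5474, -0.0576, 0.191]
tool_rot: [149.7, -0.1, 73.1]
force: [0.9, 0.6, -1.5]
grip_width: 0.0196
```

Run:
```python
from h import *
where('r')
plan((.575,.02,.2,30,5),('g',(.012,0,.16)))
```

```text
r tcp [ 83.6  96.1 137.6] rot err [-0.34  0.1  -0.01] F in frame [-0.1  0.9 -1.7] w 19.6 t 28.47 q [ 24. -13. -24. 125.   6.  38. -21.]
(0.575, 0.02, 0.2, 30, 5) [0.575 0.02  0.2  ] [8.23, 0.78, -0.57] [0.4, 11.0, -19.0]
('g', (0.012, 0, 0.16)) [0.572 0.165 0.175] [14.5, -0.44, 2.68] [0.0, 9.6, -16.7]
```

Call:
{"api": "send_rows", "payload": {
  "series": [
    {"travel":[1.5,0.1,-0.1],"dr":[0.1,2,-3.5],"claw":1.5},
    {"travel":[3.5,0.3,-0.2],"dr":[0.2,4.5,-8],"claw":1.5},
    {"travel":[5.8,0.5,-0.4],"dr":[0.3,7.5,-13],"claw":1.5},
    {"travel":[8.2,0.8,-0.6],"dr":[0.4,11,-19],"claw":1.5}
  ]
}}

```text
time_s: 28.8
tool_pos: [0.5708, 0.0207, 0.1933]
tool_rot: [150.6, -0.1, 95.3]
force: [-0.3, -0.5, -3.1]
grip_width: 0.0198
```

Call:
{"api": "send_rows", "payload": {
  "series": [
    {"travel":[3,-0.1,0.4],"dr":[0,2,-3.5],"claw":1.5},
    {"travel":[6.5,-0.2,1.1],"dr":[0,4.3,-7.5],"claw":1.5},
    {"travel":[10,-0.3,1.9],"dr":[0,6.6,-11.6],"claw":1.5},
    {"travel":[12.8,-0.4,2.4],"dr":[0,8.5,-14.8],"claw":1.5},
    {"travel":[14.5,-0.4,2.7],"dr":[0,9.6,-16.7],"claw":1.5},
    {"travel":[14.5,-0.4,2.7],"dr":[0,9.6,-16.7],"claw":1.5},
    {"travel":[14.5,-0.4,2.7],"dr":[0,9.6,-16.7],"claw":1.5}
  ]
}}

```text
time_s: 29.38
tool_pos: [0.5691, 0.1648, 0.1692]
tool_rot: [150.5, -0.2, 114.3]
force: [-1.0, -0.1, -2.5]
grip_width: 0.0194
```

Run:
```python
from h import *
where('g')
plan(('g',(.0115,0,.122)))
```

```text
g tcp [  6.9   0.8 156.7] rot err [0.49 0.16 0.11] F in frame [-2.1  0.3 -1.7] w 19.4 t 29.38 q [  8.  -6. -23. 121. -12.  35.  17.]
('g', (0.0115, 0, 0.122)) [0.589 0.173 0.141] [-0.09, 0.49, 3.47] [-0.5, -0.2, -0.1]
```

Call:
{"api": "send_rows", "payload": {
  "series": [
    {"travel":[-0.1,0.4,0.5],"dr":[-0.5,-0.2,-0.1],"claw":1.5},
    {"travel":[-0.1,0.5,1.5],"dr":[-0.5,-0.2,-0.1],"claw":1.5},
    {"travel":[-0.1,0.5,2.5],"dr":[-0.5,-0.2,-0.1],"claw":1.5},
    {"travel":[-0.1,0.5,3.4],"dr":[-0.5,-0.2,-0.1],"claw":1.5},
    {"travel":[-0.1,0.5,3.4],"dr":[-0.5,-0.2,-0.1],"claw":1.5},
    {"travel":[-0.1,0.5,3.4],"dr":[-0.5,-0.2,-0.1],"claw":1.5}
  ]
}}

```text
time_s: 29.88
tool_pos: [0.5891, 0.1725, 0.1421]
tool_rot: [150.0, -0.0, 114.2]
force: [-0.4, 0.1, -2.3]
grip_width: 0.0199
```

Run:
```python
from h import *
where('g')
```

```text
g tcp [ 11.9  -0.4 122.5] rot err [-0.02 -0.01  0.06] F in frame [-1.5  0.2 -1.9] w 19.9 t 29.88 q [  7.  -1. -24. 121.  -9.  31.  14.]
```

Call:
{"api": "send_rows", "payload": {
  "series": [
    {"travel":[0,0,0.4],"dr":[0,0,0],"claw":1.5},
    {"travel":[0,0,0.8],"dr":[0,0,0],"claw":1.5},
    {"travel":[0,-0.1,1.2],"dr":[0,0,0],"claw":1.5},
    {"travel":[0,-0.1,1.6],"dr":[0,0,0],"claw":1.5},
    {"travel":[0,-0.1,2],"dr":[0,0,0],"claw":1.5},
    {"travel":[0,-0.1,2],"dr":[0,0,0],"claw":1.5}
  ]
}}

```text
time_s: 30.38
tool_pos: [0.5977, 0.1766, 0.1247]
tool_rot: [149.9, 0.0, 114.3]
force: [-0.6, -0.5, -3.0]
grip_width: 0.0202
```

Run:
```python
from h import *
where('g')
```

```text
g tcp [ 11.5  -0.3 102.8] rot err [-0.08 -0.03  0.03] F in frame [-2.1 -0.2 -2.2] w 20.2 t 30.38 q [  7.   2. -24. 121.  -7.  28.  13.]
```

Call:
{"api": "send_rows", "payload": {
  "series": [
    {"travel":[0,-0.05,0.3],"dr":[0,0,0],"claw":1.5},
    {"travel":[0,-0.1,0.6],"dr":[0,0,0],"claw":1.5},
    {"travel":[0,-0.1,0.9],"dr":[0,0,0],"claw":1.5},
    {"travel":[0,-0.1,1.2],"dr":[0,0,0],"claw":1.5},
    {"travel":[0,-0.1,1.2],"dr":[0,0,0],"claw":1.5}
  ]
}}

```text
time_s: 30.8
tool_pos: [0.6019, 0.1782, 0.1137]
tool_rot: [150.0, 0.0, 114.2]
force: [0.3, -1.1, -5.4]
grip_width: 0.0195
```

Run:
```python
from h import *
where('g')
```

```text
g tcp [ 9.8 -0.5 90.9] rot err [-0.01 -0.04  0.05] F in frame [-2.9 -1.1 -4.6] w 19.5 t 30.8 q [  7.   3. -24. 121.  -5.  27.  12.]
```

Call:
{"api": "send_rows", "payload": {
  "series": [
    {"travel":[0,0.05,0.3],"dr":[0,0,0],"claw":1.5},
    {"travel":[0,0.05,0.6],"dr":[0,0,0],"claw":1.5},
    {"travel":[0,0.05,0.9],"dr":[0,0,0],"claw":1.5},
    {"travel":[0,0.05,0.9],"dr":[0,0,0],"claw":1.5}
  ]
}}

```text
time_s: 31.13
tool_pos: [0.6064, 0.1804, 0.1058]
tool_rot: [150.0, 0.0, 114.3]
force: [-1.1, -1.6, -7.1]
grip_width: 0.0196
```

Run:
```python
from h import *
where('g')
```

```text
g tcp [10.2 -0.3 81.6] rot err [ 0.   -0.03  0.04] F in frame [-5.  -1.  -5.4] w 19.6 t 31.13 q [  6.   4. -24. 120.  -4.  26.  11.]
```

Call:
{"api": "send_rows", "payload": {
  "series": [
    {"travel":[0,0,0.3],"dr":[0,0,0],"claw":1.5},
    {"travel":[0,0,0.6],"dr":[0,0,0],"claw":1.5},
    {"travel":[0,0,0.9],"dr":[0,0,0],"claw":1.5},
    {"travel":[0,0,1.1],"dr":[0,0,0],"claw":1.5},
    {"travel":[0,0,1.1],"dr":[0,0,0],"claw":1.5}
  ]
}}

```text
time_s: 31.55
tool_pos: [0.6118, 0.1829, 0.0969]
tool_rot: [149.9, 0.0, 114.2]
force: [-2.4, -0.9, -6.4]
grip_width: 0.0196
```

Call:
{"api": "send_rows", "payload": {
  "series": [
    {"travel":[0,0,0.1],"dr":[0,0,0],"claw":1.5},
    {"travel":[0,0,0.1],"dr":[0,0,0],"claw":1.5},
    {"travel":[0,0,0.1],"dr":[0,0,0],"claw":1.5}
  ]
}}

```text
time_s: 31.8
tool_pos: [0.6124, 0.1831, 0.0965]
tool_rot: [149.9, 0.0, 114.3]
force: [-3.1, -1.0, -6.6]
grip_width: 0.0198
```

Run:
```python
from h import *
where('g')
```

```text
g tcp [11.2 -0.4 70.3] rot err [-0.1  -0.05  0.03] F in frame [-6.1  0.4 -4.1] w 19.8 t 31.8 q [  6.   6. -24. 120.  -3.  24.  10.]
```

Call:
{"api": "send_rows", "payload": {
  "series": [
    {"travel":[0,-0.1,0.1],"dr":[0,0,0],"claw":1.5},
    {"travel":[0,-0.1,0.15],"dr":[0,0,0],"claw":1.5},
    {"travel":[0,-0.1,0.15],"dr":[0,0,0],"claw":1.5}
  ]
}}

```text
time_s: 32.05
tool_pos: [0.6127, 0.1832, 0.0954]
tool_rot: [149.8, 0.0, 114.3]
force: [-3.9, -1.0, -5.1]
grip_width: 0.0196
```

Call:
{"api": "send_rows", "payload": {
  "series": [
    {"travel":[0,0,0.1],"dr":[0,0,0],"claw":1.5},
    {"travel":[0,0,0.1],"dr":[0,0,0],"claw":1.5},
    {"travel":[0,0,0.1],"dr":[0,0,0],"claw":1.5}
  ]
}}

```text
time_s: 32.3
tool_pos: [0.6131, 0.1832, 0.0951]
tool_rot: [149.9, 0.1, 114.2]
force: [-8.9, -4.9, 2.7]
grip_width: 0.0197
```

Run:
```python
from h import *
where('g')
```

```text
g tcp [11.1 -0.6 68.7] rot err [-0.15 -0.08  0.02] F in frame [-7.4 -0.8  7.5] w 19.7 t 32.3 q [  6.   6. -24. 120.  -3.  24.   9.]
```

Call:
{"api": "send_rows", "payload": {
  "series": [
    {"travel":[0,-0.05,0.1],"dr":[0,0,0],"claw":1.5},
    {"travel":[0,-0.1,0.1],"dr":[0,0,0],"claw":1.5},
    {"travel":[0,-0.1,0.1],"dr":[0,0,0],"claw":1.5}
  ]
}}

```text
time_s: 32.55
tool_pos: [0.6131, 0.1832, 0.095]
tool_rot: [149.8, 0.1, 114.2]
force: [-15.2, -6.4, 12.0]
grip_width: 0.0194
```

Run:
```python
from h import *
where('g')
```

```text
g tcp [11.  -0.6 68.7] rot err [-0.21 -0.11  0.01] F in frame [-8.3  0.4 18.7] w 19.4 t 32.55 q [  6.   6. -24. 120.  -3.  24.   9.]
```

Call:
{"api": "send_rows", "payload": {
  "series": [
    {"travel":[0,0,-0.05],"dr":[0,0,0],"claw":2.2},
    {"travel":[0,0,-0.1],"dr":[0,0,0],"claw":4.2},
    {"travel":[0,0,-0.1],"dr":[0,0,0],"claw":4.2},
    {"travel":[0,0,-0.1],"dr":[0,0,0],"claw":4.2},
    {"travel":[0,0,-0.1],"dr":[0,0,0],"claw":4.2},
    {"travel":[0,0,-0.1],"dr":[0,0,0],"claw":4.2},
    {"travel":[0,0,-0.1],"dr":[0,0,0],"claw":4.2},
    {"travel":[0,0,-0.1],"dr":[0,0,0],"claw":4.2},
    {"travel":[0,0,-0.1],"dr":[0,0,0],"claw":4.2}
  ]
}}

```text
time_s: 33.3
tool_pos: [0.6126, 0.183, 0.094]
tool_rot: [149.8, 0.0, 114.2]
force: [0.3, -0.0, -0.2]
grip_width: 0.0419
```

Call:
{"api": "send_rows", "payload": {
  "series": [
    {"travel":[0,-0.1,-1],"dr":[0,0,0],"claw":4.2},
    {"travel":[0,-0.1,-2.5],"dr":[0,0,0],"claw":4.2},
    {"travel":[0,-0.1,-4.5],"dr":[0,0,0],"claw":4.2},
    {"travel":[0,-0.1,-7],"dr":[0,0,0],"claw":4.2},
    {"travel":[0,-0.1,-9.5],"dr":[0,0,0],"claw":4.2},
    {"travel":[0,-0.1,-11.5],"dr":[0,0,0],"claw":4.2},
    {"travel":[0,-0.1,-12],"dr":[0,0,0],"claw":4.2},
    {"travel":[0,-0.1,-12],"dr":[0,0,0],"claw":4.2}
  ]
}}

```text
time_s: 33.97
tool_pos: [0.5572, 0.1577, 0.1995]
tool_rot: [149.6, 0.1, 114.2]
force: [0.0, 0.5, -0.2]
grip_width: 0.042
```

Run:
```python
from h import *
where('g')
s=env.read_camera("scene");t=env.read_camera("top");cv2.imwrite("pics/sf.png",s);cv2.imwrite("pics/tf.png",t)
f=lambda im,a,b,c,d:cv2.resize(im[a:b,c:d],(400,300),interpolation=cv2.INTER_CUBIC)
cv2.imwrite("pics/fin.png",np.vstack([np.hstack([f(s,195,270,135,235),f(t,105,180,160,260)]),np.hstack([f(s,165,279,276,428),f(t,175,289,284,436)])]))
```

```text
g tcp [ 10.1  -0.8 189.9] rot err [-0.38 -0.17  0.  ] F in frame [ 0.1  0.4 -0.3] w 42.0 t 33.97 q [  9. -10. -22. 121. -14.  38.  19.]
```

View pics/fin.png

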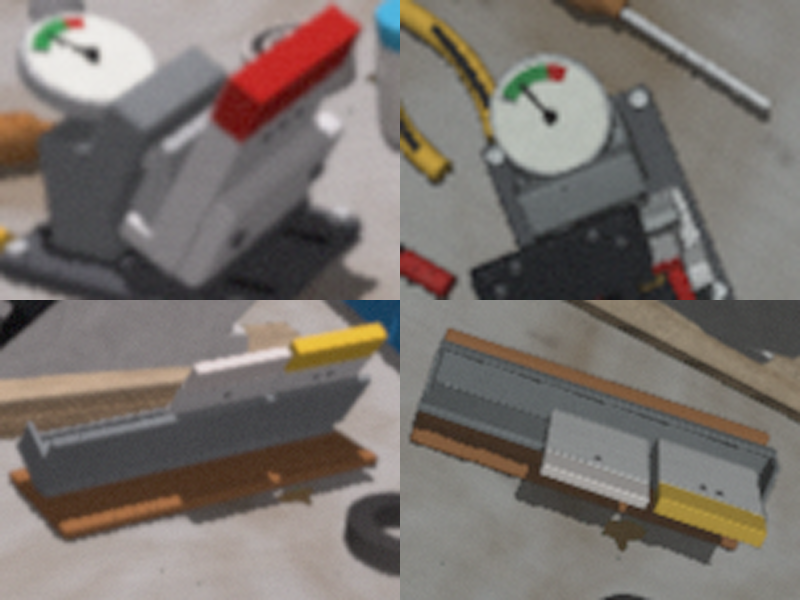

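Run:
```python
from h import *
env.sign_off(); where('g')
```

```text
the job is handed in; nothing more can be done
the job is handed in; nothing more can be done
```

The job is handed in. The red-topped spacer is in the gap with the needle in the green. I got no verdict back.

**What I did**
- **Thin (white):** I leaned it in the middle place of the rack and let go. The picture showed it in line with its neighbours.
- **Yellow:** I pushed it until the foot met the ledge. That was at 67.8 mm in my gauge frame, where I expected 68.4. After I released it, the needle had not left rest, so I leaned it back in its old place. The camera later showed it within a pixel of where it started.
- **Red:** I pushed it until the foot met the ledge at 68.7 mm, where I expected 68.0–68.6, with up to 19 N along the plate. I then released it and backed the gripper about 80 mm clear.

**Last checks**
- The last pictures show the needle in the green, at roughly 0.45 rad by eye.
- White and yellow both lean on the rack, and the tool force is about 0.
- The clock read about 34 s.

**Not fully checked**
- The gripper blocked the overhead view of the red spacer. Its fully-home position therefore rests on the contact height and the side view, not a two-camera measurement.
- The plate's lower face read about 1 mm off the near jaw while I held it. I relied on the sprung jaw to press it back after release.
- The first swing stopped short because a joint reached its range limit, and it dipped lower than planned. No contact force showed.
- I did not measure the jar, tape roll and bearing at the end. Nothing in the contact forces suggested I touched them.
- I viewed 11 pictures, one over the budget of 10.

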